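Mix the refill bottles, slide their tray to the label printer and print the label

ROBOT

A 6-joint arm with a two-finger parallel gripper is mounted at the origin on the work surface. World frame = base frame: x ahead of the robot, y to its left, z up, the work surface at z = 0. Lengths are in mm, angles in rad, forces in N, time in s.
With the tool pointing down it reaches from about 325 to 875 mm from the base axis. Payload 4.4 kg.
Tool frame: the origin (TCP) lies at the very end of the fingers, on their centre line; the grasp point (between the pads) lies 19 mm behind it; z points along the fingers, y is the direction in which the jaws open and shut (so a half turn about z gives the same grasp; the last joint's range is limited). The gripper opens to 85 mm and grips with 20 to 120 N. Pads are 22 mm wide; open, the fingers measure 114 mm over their backs; the gripper's body (76 mm by 85 mm) begins 54 mm behind the grasp point. The pads swing forward as they close: fully open they stand 13 mm farther back than shut.
Start: joints at [-1.44, 0.207, 1.542, -0, 1.393, -0.15], TCP at [159.886, -552.326, 231.282] pointing down, gripper open.
Joint ranges: [-2.73, 2.73], [-0.86, 2.22], [0.23, 2.46], [-1.11, 4.25], [0.08, 2.63], [-2.82, 2.82]. Speed limits (rad/s): [2.79, 2.79, 3.14, 3.14, 3.14, 3.14].

INTERFACE

Orientations are given as a unit quaternion [x, y, z, w].
In Python, from bench import arm gives the robot as it stands.
- The arm moves only by the tool arm_command, never from a script. Its argument "plan" is a list of rows, each a list of 7 numbers: the closure, from -1 (fully open) to 1 (shut), so that 0 is half open, then the shift along the tool's x, y, z in mm, then the turn, a rotation vector about the tool's x, y, z in degrees. A call has 1 to 12 rows; each row is the pose to reach, as a shift and turn from the pose measured when the call began, along the tool's axes at that moment; what a row does not reach only later rows make up. A row lasts 1/12 s, in which the tool goes at most 41.7 mm and 7.16 degrees, less where a joint would pass 70% of its speed; a pose out of reach is approached as far as the arm can. A call with a gripper value outside its range is refused whole. The fingers move at their own pace and stop on an object; "force" is the grip in N (left out, the last holds). Time passes only in rows, so rows that repeat a pose let the fingers close. It gives the time, the measured TCP pose, the force and the opening at its end, in the units of the state.
- arm.state(): the state, without advancing time (a new reading comes with each control period).
- arm.grab_frame(name): name is "scene" or "top"; returns a dict with "pixels" (480x640x3 uint8, blue, green, red), "z_map" (480x640 float32, mm along the optical axis (not along the pixel's ray), 0 where there is no reading), "fx", "fy", "cx", "cy" (pixels), "R" (3x3) and "t" (3): a world point X has camera coordinates R X + t. Camera axes: x right, y down, z forward; pixel columns grow to the right and rows downward; lengths in mm; the calibration is good to about 2 mm. A picture is of the moment at which its call begins.
- arm.hand_in(): hands the job in, once; it reports no verdict.
The state is a dict: "t": time; "qpos": joint angles; "qd": joint speeds; "joint_efforts": joint torques, N m; "position": TCP position; "ee_rot": TCP orientation; "force": force on the tool from outside, world axes, zero at the start; "torque": the same for the moment, N m; "opening": finger opening in mm.
Only numpy, scipy, OpenCV 4.12 (cv2) and the standard library are available. Lean on these libraries where they do the work, as an engineer would, in place of code of your own. Each camera call takes 0.05 s, during which the arm holds its last target. There are 200 camera calls.

TASK

Taking the small refill bottles that are there in the order white cap, blue cap, orange cap, turn each one right upside down for a second to mix it and stand it upright in the grey tray, letting go of it, before you take up the next. Then slide the loaded tray along the counter, without lifting it, from the blue taped place into the yellow one, and there press the label printer's red trigger down to its halfway stop, pause a second, press it fully down and let it spring back. Leave everything else where it stands.

Things in the scene. Friction and masses are not known exactly. Their poses are not given: they have to be found in the camera images.
- bottle_white: closed, unopenable amber refill bottle with cap and label stripe in white; may be absent. Straight body 50 mm in diameter from the base to 62 mm, flat-topped cap 32 mm in diameter above it, 86 mm tall in all, 95 to 185 g. Origin at the centre of its base, z axis up through the cap (z points down when it is upside down).
- bottle_blue: closed, unopenable amber refill bottle with cap and label stripe in blue; may be absent. Straight body 50 mm in diameter from the base to 62 mm, flat-topped cap 32 mm in diameter above it, 86 mm tall in all, 95 to 185 g. Origin at the centre of its base, z axis up through the cap (z points down when it is upside down).
- bottle_orange: closed, unopenable amber refill bottle with cap and label stripe in orange; may be absent. Straight body 50 mm in diameter from the base to 62 mm, flat-topped cap 32 mm in diameter above it, 86 mm tall in all, 95 to 185 g. Origin at the centre of its base, z axis up through the cap (z points down when it is upside down).
- tray: loose grey tray, 350 g, 116 mm (x) by 278 mm (y, -116 to +162), floor 6 mm thick, slides easily. Origin under the middle of its bottle bay, which is 110 mm (x) by 226 mm (y) inside walls whose top is 30 mm above the counter: room for three bottles in a row, at y = -80, 0 and +80 mm.
- tray_handle (a point): point on the tray's handle 57 mm above the counter, on its axis. The handle is an upright black plate at x = 0, y = +150 mm of the tray, 12 mm thick (tray y), 30 mm wide (tray x), its top 75 mm above the counter.
- load_mark: blue tape outline on the counter, flat, where the tray stands at first; origin where the tray's origin belongs, same axes as the tray.
- label_mark: yellow tape outline on the counter, flat, 138 mm (x) by 304 mm (y, from -129 to +175); the tray belongs inside it: origin where the tray's origin belongs, its y axis parallel to the tray's y axis, handle end towards +y.
- printer: white label printer, fixed, 140 mm (x) by 130 mm (y) by 100 mm tall; origin at the centre of its underside. The round red trigger stands on its top, on an axis at x = -25 mm, y = 0 of the printer.
- trigger_top (a point): centre of the flat top of the red trigger, 38 mm in diameter, 130 mm above the counter when released; it is pressed straight down, 14 mm in all, in two stages, and springs back when let go.
- trigger_cap (a joint): first stage of the trigger in m: 0 released, 0.007 at the halfway stop; light spring, 0.9 N to start, 3 N at the stop. It stays at 0.007 during the second stage.
- trigger_plunger (a joint): second stage of the trigger in m: 0 until the push exceeds 7 N, 0.007 fully down at 10.5 N.
- pump: amber pump dispenser, 64 mm across, 172 mm tall; a bystander to leave alone. Origin at the centre of its underside.
- cup: blue cup without a handle, 68 mm across, 80 mm tall; a bystander to leave alone. Origin at the centre of its underside.
- spray_can: green spray can, 48 mm across, 130 mm tall; a bystander to leave alone. Origin at the centre of its underside.
- button_tin: flat brass tin, 60 mm across, 34 mm tall; a bystander to leave alone. Origin at the centre of its underside.
- spool: green thread spool, 36 mm across, 45 mm tall, standing; a bystander to leave alone. Origin at the centre of its underside.
There are look-alikes about, which are no part of the job. Leave any purple look-alike of the bottle_white alone.

How it is judged (in metres and radians):
On the way, in this order (a step that is already met when the one before it is completed fails the run):
1. the white-capped bottle is turned upside down (within about 35 degrees) and kept so for half a second (angle between bottle_white's own z axis and vertical above 2.53 rad), for 0.5 s.
2. the white-capped bottle stands upright on the floor of the tray, let go (x of bottle_white in the frame of tray between -0.036 and 0.036 m and y of bottle_white in the frame of tray between -0.094 and 0.094 m and z of bottle_white in the frame of tray below 0.011 m and angle between bottle_white's own z axis and vertical below 0.1 rad and linear speed of bottle_white below 0.03 m/s and contact force between the fingers and bottle_white below 0.1 N), for 0.2 s.
3. the blue-capped bottle is turned upside down (within about 35 degrees) and kept so for half a second (angle between bottle_blue's own z axis and vertical above 2.53 rad), for 0.5 s.
4. the blue-capped bottle stands upright on the floor of the tray, let go (x of bottle_blue in the frame of tray between -0.036 and 0.036 m and y of bottle_blue in the frame of tray between -0.094 and 0.094 m and z of bottle_blue in the frame of tray below 0.011 m and angle between bottle_blue's own z axis and vertical below 0.1 rad and linear speed of bottle_blue below 0.03 m/s and contact force between the fingers and bottle_blue below 0.1 N), for 0.2 s.
5. the orange-capped bottle is turned upside down (within about 35 degrees) and kept so for half a second (angle between bottle_orange's own z axis and vertical above 2.53 rad), for 0.5 s.
6. the orange-capped bottle stands upright on the floor of the tray, let go (x of bottle_orange in the frame of tray between -0.036 and 0.036 m and y of bottle_orange in the frame of tray between -0.094 and 0.094 m and z of bottle_orange in the frame of tray below 0.011 m and angle between bottle_orange's own z axis and vertical below 0.1 rad and linear speed of bottle_orange below 0.03 m/s and contact force between the fingers and bottle_orange below 0.1 N), for 0.2 s.
7. the tray, with every bottle upright in it, lies on the yellow taped place (centre within 20 mm, square within 9 degrees) (x of bottle_white in the frame of tray between -0.036 and 0.036 m and y of bottle_white in the frame of tray between -0.094 and 0.094 m and z of each of bottle_white, bottle_blue, bottle_orange in the frame of tray below 0.011 m and angle between each of bottle_white, bottle_blue, bottle_orange's own z axis and vertical below 0.1 rad and x of bottle_blue in the frame of tray between -0.036 and 0.036 m and y of bottle_blue in the frame of tray between -0.094 and 0.094 m and x of bottle_orange in the frame of tray between -0.036 and 0.036 m and y of bottle_orange in the frame of tray between -0.094 and 0.094 m and horizontal distance between tray and label_mark below 0.02 m and angle between the y axis of tray and the y axis of label_mark, either way round below 0.16 rad and height (world z) of tray below 0.004 m and linear speed of tray below 0.02 m/s), for 0.2 s.
8. the trigger is held at its halfway stop (cap down 5 to 7 mm, plunger less than 2 mm) for half a second (value of joint trigger_cap above 0.005 m and value of joint trigger_plunger below 0.002 m and horizontal distance between tray and label_mark below 0.02 m and angle between the y axis of tray and the y axis of label_mark, either way round below 0.16 rad and height (world z) of tray below 0.004 m), for 0.5 s.
9. the trigger is pressed fully down (plunger more than 5 mm) (value of joint trigger_plunger above 0.005 m and horizontal distance between tray and label_mark below 0.02 m and angle between the y axis of tray and the y axis of label_mark, either way round below 0.16 rad and height (world z) of tray below 0.004 m), for 0.05 s.
At the end, for the whole second after the job is handed in: Every bottle present stands upright (within 6 degrees) and at rest on the tray's floor, let go; the tray lies flat on the counter with its origin within 20 mm of the yellow mark's and square to it within 9 degrees; the trigger is released (both stages under 2 mm) (all of step 7 and linear speed of each of bottle_white, bottle_blue, bottle_orange below 0.03 m/s and contact force between the fingers and bottle_white below 0.1 N and contact force between the fingers and bottle_blue below 0.1 N and contact force between the fingers and bottle_orange below 0.1 N and value of joint each of trigger_cap, trigger_plunger below 0.002 m); the robot touches nothing.
It fails at once if the tray is lifted off the counter or tipped (height (world z) of tray above 0.012 m or angle between tray's own z axis and vertical above 0.12 rad).
It fails at once if a bystander (pump dispenser, cup, spray can, tin or spool) is moved more than 40 mm (distance of any of pump, cup, spray_can, button_tin, spool from where it was at the start of the episode above 0.04 m).
It fails at once if the trigger is pressed fully down while the tray is not yet on the yellow taped place (value of joint trigger_plunger above 0.005 m and horizontal distance between tray and label_mark above 0.04 m).
Of bottle_white, bottle_blue, bottle_orange only 2 to 3 are there at a start; the rules pass over those that are not, and their reading is None.
At some moment in a run one of bottle_white, bottle_blue, bottle_orange may be knocked a few centimetres aside while the robot is not near it.
It also fails if it takes over 208 s, if anything falls off the work surface, if the arm or the gripper's body presses on something with over 40 N, if the wrist force passes 120 N, or if a joint passes its speed limit or range.

## Working session

There is one attempt and no reset: what is moved stays moved. The work goes in short steps, Python scripts to look and compute and a tool call to move; the robot and the scene stay as the last step left them, time stands still between calls to the robot, and variables do not carry over. Pictures are saved under pics/ and viewed, about 12 in all and at most 16, crops included, and the job is handed in when it is done.

Besides the shell and the picture viewer there is one more tool, called after "Emit:" as name(argument=value, ...), one argument or row to a line, values as JSON. arm_command: Moves the arm, as the interface text tells. Its arguments: {"type":"object","properties":{"plan":{"type":"array"},"force":{"type":"number"}},"required":["plan"]}

```bash
ls; mkdir -p pics; cat > h.py <<'E'
from bench import arm
import numpy as np, cv2
from scipy.spatial.transform import Rotation as Ro
def grab(n):
    f=arm.grab_frame(n); np.savez('%s.npz'%n,**f); return f
def w(f,u,v,z=None):
    d=np.array([(u-f['cx'])/f['fx'],(v-f['cy'])/f['fy'],1.])
    R=np.array(f['R']);t=np.array(f['t']);c=-R.T@t;r=R.T@d
    if z is None: return c+r*float(f['z_map'][int(v),int(u)])
    return c+r*(z-c[2])/r[2]
E
python3 - <<'E'
from h import *
for n in('top','scene'):
    f=grab(n); cv2.imwrite('pics/%s0.png'%n,f['pixels']); print(n,f['fx'],f['cx'],f['cy'],np.array(f['R']).round(3),-np.array(f['R']).T@f['t'])
print(arm.state())
E
```

```text
pics
top 552.0816312553208 307.069542447671 240.180140908582 [[ 0.023 -1.     0.002]
 [-0.996 -0.023 -0.088]
 [ 0.088  0.    -0.996]] [ 361.47444801  -16.51078341 1429.23848006]
scene 531.4256302276876 317.96145129474223 233.2123377400004 [[ 0.557  0.83  -0.012]
 [ 0.551 -0.381 -0.743]
 [-0.621  0.407 -0.669]] [1194.67062667 -464.18208535  850.688782  ]
{'t': 0.1, 'qpos': array([-1.43952118e+00,  2.07356416e-01,  1.54286988e+00, -2.52556396e-05,
        1.39351963e+00, -1.50526602e-01]), 'qd': array([ 0.00073631, -0.00084978, -0.00360801,  0.00015266,  0.00135424,
        0.00019247]), 'joint_efforts': array([-1.25460801e-04, -3.84090865e+01, -2.92548054e+01, -1.85295708e-04,
        4.87272380e-03, -3.50392398e-06]), 'position': array([ 159.77169403, -551.60970133,  230.20173376]), 'ee_rot': array([ 9.90088995e-01,  1.40437254e-01, -2.06372045e-06, -1.07670210e-03]), 'force': array([0.29003592, 0.00993131, 0.82775984]), 'torque': array([ 0.01562862, -0.00042801, -0.04357988]), 'opening': 85.2452924169936}
```

View pics/top0.png

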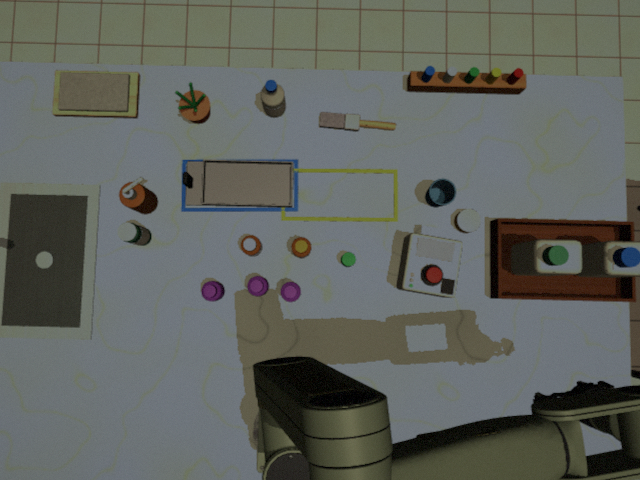

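View pics/scene0.png

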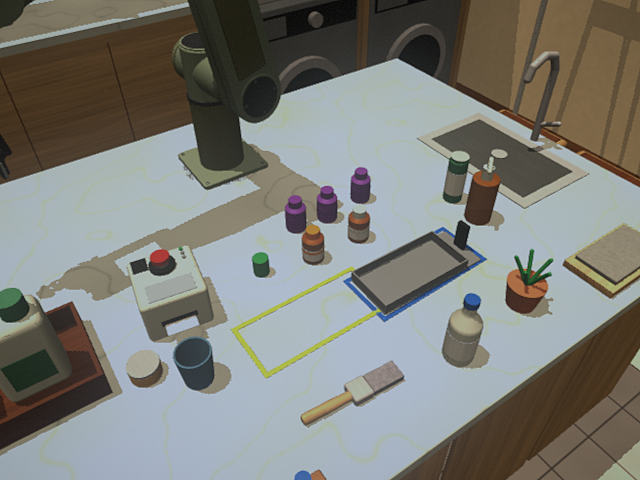

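The top picture shows white (251,244) and orange (302,246) bottles, three purple look-alikes (212..290, 290), the tray (240,185) with its handle at (187,180), yellow mark (340,195), printer (433,265) with its red trigger at (432,274). No blue small bottle is visible (the one at (271,98) is a big pale bottle). Next I'll enlarge the region.

```bash
python3 - <<'E'
from h import *
f=dict(np.load('top.npz')); p=f['pixels']
c=p[145:315,170:490]; cv2.imwrite('pics/top_c.png',cv2.convertScaleAbs(cv2.resize(c,(800,425),interpolation=cv2.INTER_CUBIC),alpha=1.5))
for n,u,v in [('white',251,242),('orange',302,244),('tray',240,185),('yellow',340,195),('trig',432,274),('counter',340,230),('spool',348,258),('pump',135,190),('prin',420,250),('purp',257,285)]: print(n,w(f,u,v).round(1))
# cap points by depth: counter 0-level clusters
Z=f['z_map'];v,u=np.mgrid[:480,:640];d=np.stack([(u-f['cx'])/f['fx']*Z,(v-f['cy'])/f['fy']*Z,Z],-1)
X=(d-f['t'])@f['R']
m=(X[...,2]>79)&(X[...,2]<95)&(Z>0)
n,l,s,ce=cv2.connectedComponentsWithStats(m.astype(np.uint8))
for i in range(1,n):
    if 10<s[i,4]<500: print(ce[i].round(1),s[i,4],X[l==i].mean(0).round(1),np.ptp(X[l==i],0).round(1))
# trigger red
m=(X[...,2]>122)&(X[...,2]<136)&(p[...,2]>2.0*p[...,1])
print('trig',X[m].mean(0),np.ptp(X[m],0),m.sum())
# yellow tape
hsv=cv2.cvtColor(p,cv2.COLOR_BGR2HSV)
m=((hsv[...,0]>22)&(hsv[...,0]<35)&(hsv[...,1]>130)&(u>275)&(u<405)&(v>160)&(v<228)).astype(np.uint8)
pts=np.argwhere(m)[:,::-1].astype(np.float32);r=cv2.minAreaRect(pts);print('yel',[w(f,*q,0).round(1)[:2] for q in cv2.boxPoints(r)])
m=((hsv[...,0]>100)&(hsv[...,0]<125)&(hsv[...,1]>150)&(u>175)&(u<305)&(v>150)&(v<218)).astype(np.uint8)
pts=np.argwhere(m)[:,::-1].astype(np.float32);r=cv2.minAreaRect(pts);print('blue',[w(f,*q,0).round(1)[:2] for q in cv2.boxPoints(r)])
m=(X[...,2]>24)&(X[...,2]<36)&(u>175)&(u<305)&(v>150)&(v<218)
pts=X[m][:,:2].astype(np.float32);print('walls',cv2.boxPoints(cv2.minAreaRect(pts)))
m=(X[...,2]>65)&(X[...,2]<85)&(u>175)&(u<200)&(v>160)&(v<200)
print('handle',X[m].mean(0),np.ptp(X[m],0))
E
```

```text
white [472.7 120.7  84.7]
orange [470.5  -4.   87.7]
tray [627.8 162.2   6.2]
yellow [608.2 -99.4   2.9]
trig [ 403.3 -310.4  135.5]
counter [ 516.7 -101.3   -1.4]
spool [ 441.2 -119.5   50.1]
pump [587.8 398.3 123.2]
prin [ 461.4 -288.6  103.4]
purp [368.4 102.8  83.9]
[514.3  77. ] 34 [ 903.1 -525.9   87.5] [19.8 20.7 15. ]
[427.5  75.6] 28 [ 900.8 -308.    88.6] [17.4 22.5 15. ]
[448.8  76.4] 27 [ 901.2 -362.1   86.1] [18.  21.1 13.9]
[470.8  76.9] 32 [ 900.8 -417.2   86.8] [14.3 21.7 15.6]
[492.6  77. ] 31 [ 901.5 -471.4   87.8] [18.7 17.6 13.5]
[192.9  96.4] 17 [834.2 277.4  86.1] [ 9.5  7.1 15.1]
[274.9 104.8] 57 [817.2  72.   86.9] [28.7 57.2 15.7]
[187.3 100. ] 15 [824.8 291.3  85.5] [ 7.1 11.3 13.7]
[199.1 101.2] 11 [821.1 260.8  89.5] [ 8.4 15.2 15.3]
[189.  106.8] 13 [806.7 285.7  87.6] [ 8.3  7.4 15. ]
[442.1 180.1] 26 [ 637.8 -346.9   81.6] [ 9.7 38.4  8.2]
[430.5 187.9] 11 [ 617.6 -318.4   81.3] [20.6  8.2  4.4]
[145.4 202.1] 49 [564.8 382.6  87. ] [51.8 29.8 15.5]
[432.2 198.2] 13 [ 591.9 -322.2   82.4] [18.4 12.5  7.8]
[450.5 200.3] 22 [ 587.6 -367.4   82.1] [28.7 30.
[... 351 characters left out ...]
277.1] 38 [ 395.9 -251.6   88.6] [51.2 11.8 15.8]
[256.5 285.9] 131 [366.2 103.6  86.9] [29.1 30.9 12.9]
[209.8 291.1] 136 [351.  216.3  86.7] [29.2 29.7 14.6]
[290.2 291.8] 134 [353.9  21.8  86.9] [29.1 29.4 13.1]
trig [ 404.37631508 -305.70011293  130.18396637] [196.39536014 711.95308414  13.41460903] 207
yel [array([674.2,  54.1]), array([ 681.3, -245.6]), array([ 546.2, -246.8]), array([539.2,  50.4])]
blue [array([691.9, 317.8]), array([699.1,  17.9]), array([566.3,  14.6]), array([559.3, 312.1])]
walls [[571.4265    24.588638]
 [688.70667   24.378098]
 [689.18884  292.97742 ]
 [571.9087   293.18793 ]]
handle [629.70247859 289.50251497  75.3342942 ] [30.09650687 14.03437119 17.01468502]
```

View pics/top_c.png

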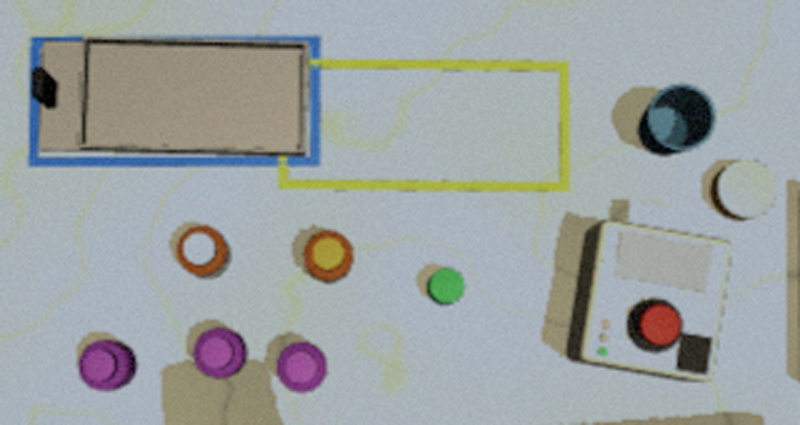

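White bottle about (467,123), orange about (465,-2), tray origin about (630,140), all upright with heights as specified. I'll refine the yellow mark and trigger and start moving towards white.

Emit:
arm_command(
  plan=[
    [-1, 20, -24, -15, 0, 0, 2],
    [-1, 60, -66, -40, 0, 0, 4],
    [-1, 100, -104, -60, 0, 0, 6],
    [-1, 140, -142, -60, 0, 0, 8],
    [-1, 180, -180, -60, 0, 0, 10],
    [-1, 210, -218, -60, 0, 0, 12],
    [-1, 240, -256, -60, 0, 0, 14],
    [-1, 265, -292, -60, 0, 0, 16],
    [-1, 290, -326, -60, 0, 0, 16],
    [-1, 315, -360, -60, 0, 0, 16],
    [-1, 340, -394, -60, 0, 0, 16],
    [-1, 360, -425, -60, 0, 0, 16],
  ],
)

```text
t: 1.1
position: [362.2, -112.5, 290.7]
ee_rot: [1.0, 0.001, 0.0, -0.001]
force: [2.0, -1.2, 0.3]
opening: 85.3
```

```bash
cat >> h.py <<'E'
DOWN=Ro.from_matrix(np.diag([1.,-1,-1]))   # tool x=world x, tool y=-y, z down
def log():
    s=arm.state(); open('log.txt','a').write(repr([s['qpos'].tolist(),s['position'].tolist(),s['ee_rot'].tolist()])+'\n'); return s
def to(p,R=DOWN):
    s=log(); A=Ro.from_quat(s['ee_rot'])
    print('t',round(s['t'],2),'at',s['position'].round(1),'F',s['force'].round(1),'open',round(s['opening'],1),'q',s['qpos'].round(2))
    print('shift',(A.inv().apply(np.array(p)-s['position'])).round(1),'rot',np.degrees((A.inv()*R).as_rotvec()).round(1))
E
python3 - <<'E'
from h import *
to([467.5,123.4,290])
f=dict(np.load('top.npz'));p=f['pixels'];Z=f['z_map'];v,u=np.mgrid[:480,:640];d=np.stack([(u-f['cx'])/f['fx']*Z,(v-f['cy'])/f['fy']*Z,Z],-1)
X=(d-f['t'])@f['R']
m=(X[...,2]>122)&(X[...,2]<138)&(p[...,2]>2.0*p[...,1])&(u>415)&(u<450)&(v>260)&(v<290)
print('trig',X[m].mean(0),X[m].min(0),X[m].max(0))
hsv=cv2.cvtColor(p,cv2.COLOR_BGR2HSV)
m=((hsv[...,0]>22)&(hsv[...,0]<35)&(hsv[...,1]>130)&(u>275)&(u<405)&(v>160)&(v<228))
P=np.array([w(f,b,a,0)[:2] for a,b in np.argwhere(m)])
print(P.min(0),P.max(0))
for lo,hi,ax in(((540,-230),(555,20),0),((668,-230),(690,20),0),((550,-255),(670,-238),1)):
    k=np.all((P>lo)&(P<hi),1);q=P[k];print(ax,k.sum(),q.mean(0),np.polyfit(q[:,1-ax],q[:,ax],1))
E
```

```text
t 1.1 at [ 362.2 -112.5  290.7] F [ 2.  -1.2  0.3] open 85.3 q [-0.53 -0.28  1.89  0.    1.53  1.04]
shift [ 105.8 -235.6    1.2] rot [-0.1 -0.   0.1]
trig [ 401.97252008 -315.74236898  130.3159594 ] [ 384.72759382 -334.19244848  122.21349052] [ 420.23056054 -297.83012845  136.55863872]
[ 541.80632875 -246.79422032] [680.2753967   51.36095789]
0 275 [ 546.45856782 -106.1727532 ] [-9.87707814e-03  5.45409891e+02]
0 271 [ 674.69338427 -106.63430811] [-1.11124643e-02  6.73508414e+02]
1 136 [ 609.06564111 -243.56097562] [ 7.38154383e-03 -2.48056820e+02]
```

Emit:
arm_command(
  plan=[
    [-1, 15, -30, 0, 0, 0, 0],
    [-1, 32, -68, 0, 0, 0, 0],
    [-1, 49, -106, 0, 0, 0, 0],
    [-1, 66, -146, 0, 0, 0, 0],
    [-1, 82, -184, 0, 0, 0, 0],
    [-1, 96, -216, 0, 0, 0, 0],
    [-1, 105, -233, 0, 0, 0, 0],
    [-1, 105.8, -235.6, 0, 0, 0, 0],
    [-1, 105.8, -235.6, 0, 0, 0, 0],
    [-1, 105.8, -235.6, 0, 0, 0, 0],
  ],
)

```text
t: 1.93
position: [466.9, 122.7, 290.6]
ee_rot: [1.0, 0.001, -0.001, -0.001]
force: [-0.2, 0.6, -0.2]
opening: 85.7
```

```bash
python3 - <<'E'
from h import *
to([467.5,123.4,26])
f=grab('top');c=f['pixels'][130:480,150:550]; cv2.imwrite('pics/top1.png',cv2.convertScaleAbs(cv2.resize(c,(685,600)),alpha=1.4))
E
```

```text
t 1.93 at [466.9 122.7 290.6] F [-0.2  0.6 -0.2] open 85.7 q [ 0.08 -0.03  1.68  0.    1.5   1.65]
shift [  0.9  -0.3 264.6] rot [-0.1  0.1  0.1]
```

View pics/top1.png

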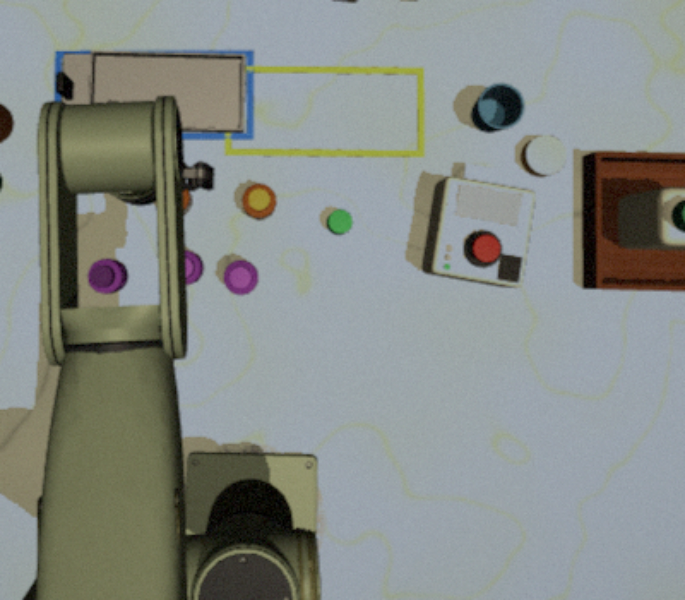

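The robot's former shadow area holds no blue bottle. I'll test the wrist's tilting sense in free air before grasping.

Emit:
arm_command(
  plan=[
    [-1, 0, 0, -20, 6, 0, 0],
    [-1, 0, -20, -40, 12, 0, 0],
    [-1, 0, -40, -50, 18, 0, 0],
    [-1, 0, -60, -50, 24, 0, 0],
    [-1, 0, -70, -50, 30, 0, 0],
    [-1, 0, -70, -50, 30, 0, 0],
  ],
)

```text
t: 2.48
position: [466.1, 189.9, 339.0]
ee_rot: [0.966, -0.003, -0.002, -0.26]
force: [1.2, -0.0, -1.1]
opening: 85.3
```

```bash
python3 - <<'E'
from h import *
to([467.5,123.4,120])
s=arm.state();q=s['qpos'];R=Ro.from_quat(s['ee_rot'])
for s4 in(1,-1):
  for s6 in (1,-1):
    for c in(0,90,180,-90):
      M=Ro.from_euler('z',q[0])*Ro.from_euler('y',q[1]+q[2])*Ro.from_euler('z',s4*q[3])*Ro.from_euler('y',q[4])*Ro.from_euler('z',s6*q[5]+np.radians(c))
      e=np.degrees((M.inv()*R).magnitude())
      if e<20: print(s4,s6,c,e)
E
```

```text
t 2.48 at [466.1 189.9 339. ] F [ 1.2 -0.  -1.1] open 85.3 q [-0.12 -0.07  1.7   0.52  1.58  1.44]
shift [  2.6 167.5 156. ] rot [-30.1   0.2  -0.3]
1 1 90 1.73985077491187e-14
1 -1 -90 14.576028239642538
```

```bash
cat > kin.py <<'E'
from h import *
from scipy.optimize import least_squares
E_=Ro.from_euler
def fk(q,k):
    d1,a1,a2,a3,e,L,g,h=k; B=E_('z',q[0]);S=B*E_('y',q[1]);F=B*E_('y',q[1]+q[2])
    R=F*E_('z',q[3])*E_('y',q[4])*E_('z',q[5]+np.pi/2)
    W=np.array([0,0,d1])+B.apply([a1,e,0])+S.apply([0,0,a2])+F.apply([g,0,a3])
    return W+R.apply([0,0,L])+(F*E_('z',q[3])).apply([0,h,0]),R,W
def fit():
    D=[eval(l) for l in open('log.txt')]
    D.append([[-1.43952118,.207356416,1.54286988,0,1.39351963,-.150526602],[159.7717,-551.6097,230.2017],0])
    r=least_squares(lambda k:np.r_[np.concatenate([fk(d[0],k)[0]-d[1] for d in D]),.003*(k-k0)],k0)
    return r.x,np.abs(r.fun[:-8]).max()
k0=np.array([300,0,450,400,0,200,0,0.])
E
python3 -c "
from kin import *
k,e=fit();print(k.round(1),e)"
```

```text
[2.823e+02 1.000e-01 4.548e+02 4.994e+02 8.620e+01 3.160e+02 9.350e+01
 0.000e+00] 0.012145100858617752
```

Emit:
arm_command(
  plan=[
    [-1, 0, 30, 10, -6, 0, 0],
    [-1, 1, 60, 30, -12, 0, 0],
    [-1, 2, 90, 60, -18, 0, 0],
    [-1, 2.6, 125, 90, -24, 0, 0],
    [-1, 2.6, 150, 125, -30, 0, 0],
    [-1, 2.6, 167.5, 156, -30.1, 0, 0],
    [-1, 2.6, 167.5, 156, -30.1, 0, 0],
    [-1, 2.6, 167.5, 156, -30.1, 0, 0],
    [-1, 2.6, 167.5, 156, -30.1, 0, 0],
  ],
)

```text
t: 3.23
position: [469.2, 122.7, 122.3]
ee_rot: [1.0, -0.003, -0.001, -0.0]
force: [0.6, 0.5, -0.4]
opening: 85.5
```

```bash
python3 - <<'E'
from kin import *
to([467.5,123.4,24]);k,e=fit();print(k.round(1),e)
f=grab('scene');c=f['pixels'][100:340,200:520]; cv2.imwrite('pics/sc1.png',cv2.convertScaleAbs(cv2.resize(c,(800,600)),alpha=1.4))
E
```

```text
t 3.23 at [469.2 122.7 122.3] F [ 0.6  0.5 -0.4] open 85.5 q [0.08 0.14 1.86 0.   1.14 1.65]
shift [-1.6 -0.6 98.3] rot [-0.   0.1 -0.3]
[282.7   0.  455.  499.6  86.2 316.   94.1   0. ] 0.005877720816982901
```

View pics/sc1.png

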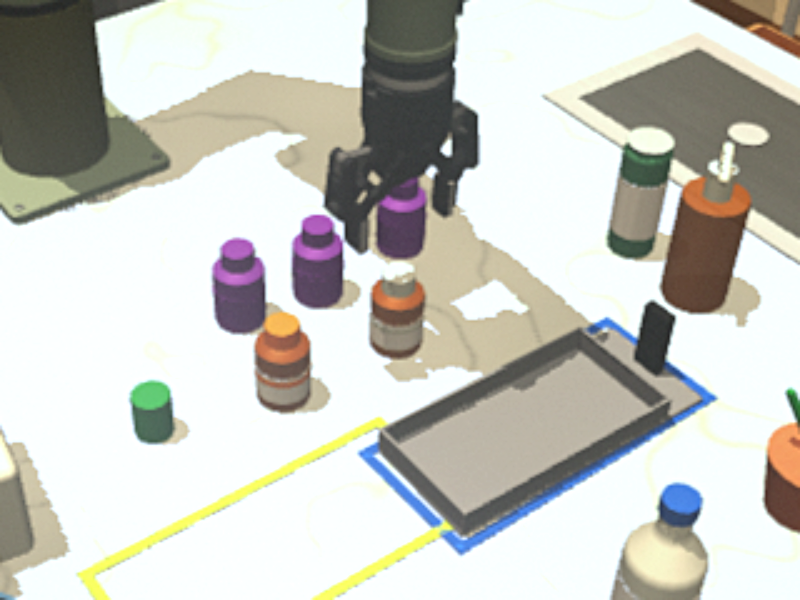

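Emit:
arm_command(
  plan=[
    [-1, -1, 0, 25, 0, 0, 0],
    [-1, -1.6, -0.6, 55, 0, 0, 0],
    [-1, -1.6, -0.6, 80, 0, 0, 0],
    [-1, -1.6, -0.6, 94, 0, 0, 0],
    [-1, -1.6, -0.6, 98, 0, 0, 0],
    [-1, -1.6, -0.6, 98, 0, 0, 0],
    [0.3, -1.6, -0.6, 98, 0, 0, 0],
    [0.3, -1.6, -0.6, 98, 0, 0, 0],
    [0.3, -1.6, -0.6, 98, 0, 0, 0],
    [0.3, -1.6, -0.6, 98, 0, 0, 0],
    [0.3, -1.6, -0.6, 98, 0, 0, 0],
    [0.3, -1.6, -0.6, 98, 0, 0, 0],
  ],
  force=45,
)

```text
t: 4.28
position: [470.9, 123.7, 27.4]
ee_rot: [1.0, -0.003, 0.003, -0.001]
force: [-0.8, -0.4, 4.8]
opening: 49.0
```

```bash
cat >> kin.py <<'E'
LO=np.array([-2.73,-.86,.23,-1.11,.08,-2.82]);HI=np.array([2.73,2.22,2.46,4.25,2.63,2.82])
def ik(q,p,R,k):
    r=least_squares(lambda q:(lambda P,M,_:np.r_[(P-p)/100,(M.inv()*R).as_rotvec()])(*fk(q,k)),np.clip(q,LO+.001,HI-.001),bounds=(LO,HI))
    return r.x,r.cost
def flip(p0,q,Lp,th,k,R0=DOWN):
    for a in range(0,th+1,15):
        t=np.radians(a);s=np.array([0,-Lp*np.sin(t),Lp*(np.cos(t)-1)])
        q,c=ik(q,p0+R0.apply(s),R0*Ro.from_rotvec([t,0,0]),k); print(a,s.round(0),'q',q.round(2),'%.1e'%c,'wrist',fk(q,k)[2].round(0))
    return q
E
python3 - <<'E'
from kin import *
to([467.5,123.4,250]);k,e=fit();q=arm.state()['qpos']
for Lp in(200,):flip(np.array([467,123,250.]),q,Lp,165,k)
E
```

```text
t 4.28 at [470.9 123.7  27.4] F [-0.8 -0.4  4.8] open 49.0 q [0.08 0.3  1.92 0.   0.92 1.65]
shift [  -2.1    0.  -222.6] rot [-0.1 -0.3 -0.3]
0 [ 0. -0.  0.] q [ 0.08 -0.01  1.74 -0.    1.41  1.65] 9.8e-28 wrist [467. 123. 566.]
15 [  0. -52.  -7.] q [ 0.01 -0.02  1.76  0.27  1.41  1.54] 7.2e-26 wrist [467.  93. 562.]
30 [   0. -100.  -27.] q [-0.05 -0.02  1.78  0.53  1.43  1.44] 1.2e-24 wrist [467.  65. 550.]
45 [   0. -141.  -59.] q [-0.1  -0.01  1.81  0.79  1.48  1.34] 1.0e-24 wrist [467.  41. 532.]
60 [   0. -173. -100.] q [-0.14  0.01  1.84  1.03  1.55  1.26] 5.5e-26 wrist [467.  23. 508.]
75 [   0. -193. -148.] q [-0.16  0.05  1.87  1.27  1.63  1.2 ] 3.6e-29 wrist [467.  11. 480.]
90 [   0. -200. -200.] q [-0.17  0.09  1.9   1.5   1.73  1.15] 1.1e-30 wrist [467.   7. 450.]
105 [   0. -193. -252.] q [-0.16  0.13  1.92  1.73  1.83  1.13] 4.5e-29 wrist [467.  11. 420.]
120 [   0. -173. -300.] q [-0.14  0.18  1.94  1.98  1.94  1.14] 1.5e-26 wrist [467.  23. 392.]
135 [   0. -141. -341.] q [-0.1   0.22  1.94  2.23  2.04  1.18] 7.8e-26 wrist [467.  41. 368.]
150 [   0. -100. -373.] q [-0.05  0.26  1.95  2.51  2.13  1.25] 7.2e-26 wrist [467.  65. 350.]
165 [   0.  -52. -393.] q [0.01 0.29 1.94 2.82 2.2  1.36] 2.1e-24 wrist [467.  93. 338.]
```

Emit:
arm_command(
  plan=[
    [0.3, 0, 0, -8, 0, 0, 0],
    [0.3, 0, 0, -25, 0, 0, 0],
    [0.3, 0, 0, -50, 0, 0, 0],
    [0.3, -1, 0, -80, 0, 0, 0],
    [0.3, -2, 0, -110, 0, 0, 0],
    [0.3, -2, 0, -140, 0, 0, 0],
    [0.3, -2, 0, -170, 0, 0, 0],
    [0.3, -2, 0, -195, 0, 0, 0],
    [0.3, -2, 0, -212, 0, 0, 0],
    [0.3, -2, 0, -222, 0, 0, 0],
    [0.3, -2, 0, -222, 0, 0, 0],
  ],
)

```text
t: 5.2
position: [469.1, 123.6, 252.8]
ee_rot: [1.0, -0.003, 0.006, -0.001]
force: [0.1, -0.0, -0.6]
opening: 48.8
```

Emit:
arm_command(
  plan=[
    [0.3, 0, -14, -0.5, 4, 0, 0],
    [0.3, 0, -38.2, -3.7, 11, 0, 0],
    [0.3, 0, -61.8, -9.8, 18, 0, 0],
    [0.3, 0, -84.5, -18.7, 25, 0, 0],
    [0.3, 0, -106, -30.4, 32, 0, 0],
    [0.3, 0, -125.9, -44.6, 39, 0, 0],
    [0.3, 0, -143.9, -61.1, 46, 0, 0],
    [0.3, 0, -159.7, -79.6, 53, 0, 0],
    [0.3, 0, -173.2, -100, 60, 0, 0],
    [0.3, 0, -182.7, -118.7, 66, 0, 0],
    [0.3, 0, -187.9, -131.6, 70, 0, 0],
    [0.3, 0, -190.2, -138.2, 72, 0, 0],
  ],
)

```text
t: 6.2
position: [467.8, 313.4, 389.3]
ee_rot: [0.808, -0.0, 0.005, -0.589]
force: [0.2, 0.1, -1.6]
opening: 48.9
```

Emit:
arm_command(
  plan=[
    [0.3, 0, -14, -0.5, 4, 0, 0],
    [0.3, 0, -38.2, -3.7, 11, 0, 0],
    [0.3, 0, -61.8, -9.8, 18, 0, 0],
    [0.3, 0, -84.5, -18.7, 25, 0, 0],
    [0.3, 0, -106, -30.4, 32, 0, 0],
    [0.3, 0, -125.9, -44.6, 39, 0, 0],
    [0.3, 0, -143.9, -61.1, 46, 0, 0],
    [0.3, 0, -159.7, -79.6, 53, 0, 0],
    [0.3, 0, -173.2, -100, 60, 0, 0],
    [0.3, 0, -182.7, -118.7, 66, 0, 0],
    [0.3, 0, -187.9, -131.6, 70, 0, 0],
    [0.3, 0, -190.2, -138.2, 72, 0, 0],
  ],
)

```text
t: 7.2
position: [466.2, 239.7, 610.8]
ee_rot: [-0.306, 0.0, -0.003, 0.952]
force: [0.3, 0.1, -0.6]
opening: 49.2
```

```bash
python3 - <<'E'
from kin import *
to([467.5,90,640],DOWN*Ro.from_rotvec([np.radians(168),0,0]))
f=grab('scene');c=f['pixels'][0:360,140:620]; cv2.imwrite('pics/sc2.png',cv2.resize(c,(640,480)))
E
```

```text
t 7.2 at [466.2 239.7 610.8] F [ 0.3  0.1 -0.6] open 49.2 q [-0.07  0.25  1.95  2.4   2.1   1.21]
shift [   2.2 -138.7  -63.5] rot [23.6 -0.1  0.4]
```

View pics/sc2.png

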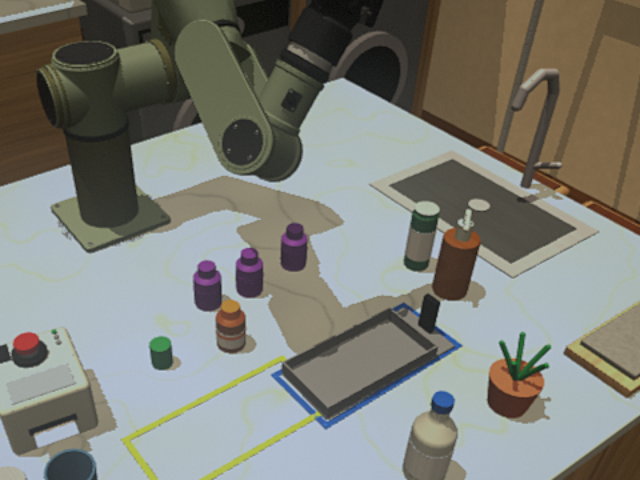

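Emit:
arm_command(
  plan=[
    [0.3, 0, -24.4, -1.5, 7, 0, 0],
    [0.3, 0, -48.4, -5.9, 14, 0, 0],
    [0.3, 0, -68.4, -12.1, 20, 0, 0],
    [0.3, 0, -74.9, -14.6, 22, 0, 0],
    [0.3, 0, -74.9, -14.6, 22, 0, 0],
    [0.3, 0, -74.9, -14.6, 22, 0, 0],
    [0.3, 0, -74.9, -14.6, 22, 0, 0],
    [0.3, 0, -74.9, -14.6, 22, 0, 0],
    [0.3, 0, -74.9, -14.6, 22, 0, 0],
    [0.3, 0, -74.9, -14.6, 22, 0, 0],
    [0.3, 0, -74.9, -14.6, 22, 0, 0],
    [0.3, 0, -74.9, -14.6, 22, 0, 0],
  ],
)

```text
t: 8.25
position: [465.7, 170.3, 642.7]
ee_rot: [-0.119, -0.001, -0.003, 0.993]
force: [0.3, -0.7, -1.2]
opening: 48.7
```

Emit:
arm_command(
  plan=[
    [0.3, 0, 0, 0, 0, 0, 0],
    [0.3, 0, 0, 0, 0, 0, 0],
    [0.3, 0, 0, 0, 0, 0, 0],
    [0.3, 0, 0, 0, 0, 0, 0],
  ],
)

```text
t: 8.58
position: [465.7, 170.3, 642.7]
ee_rot: [-0.119, -0.001, -0.003, 0.993]
force: [0.0, 1.0, -1.3]
opening: 48.7
```

Emit:
arm_command(
  plan=[
    [0.3, 0, 14, -0.5, -4, 0, 0],
    [0.3, 0, 38.2, -3.7, -11, 0, 0],
    [0.3, 0, 61.8, -9.8, -18, 0, 0],
    [0.3, 0, 84.5, -18.7, -25, 0, 0],
    [0.3, 0, 106, -30.4, -32, 0, 0],
    [0.3, 0, 125.9, -44.6, -39, 0, 0],
    [0.3, 0, 143.9, -61.1, -46, 0, 0],
    [0.3, 0, 159.7, -79.6, -53, 0, 0],
    [0.3, 0, 173.2, -100, -60, 0, 0],
    [0.3, 0, 182.7, -118.7, -66, 0, 0],
    [0.3, 0, 187.9, -131.6, -70, 0, 0],
    [0.3, 0, 190.2, -138.2, -72, 0, 0],
  ],
)

```text
t: 9.58
position: [467.0, 322.6, 463.0]
ee_rot: [-0.681, 0.001, -0.003, 0.732]
force: [-0.6, -0.1, -0.5]
opening: 48.9
```

Emit:
arm_command(
  plan=[
    [0.3, 0, 14, -0.5, -4, 0, 0],
    [0.3, 0, 38.2, -3.7, -11, 0, 0],
    [0.3, 0, 61.8, -9.8, -18, 0, 0],
    [0.3, 0, 84.5, -18.7, -25, 0, 0],
    [0.3, 0, 106, -30.4, -32, 0, 0],
    [0.3, 0, 125.9, -44.6, -39, 0, 0],
    [0.3, 0, 143.9, -61.1, -46, 0, 0],
    [0.3, 0, 159.7, -79.6, -53, 0, 0],
    [0.3, 0, 173.2, -100, -60, 0, 0],
    [0.3, 0, 182.7, -118.7, -66, 0, 0],
    [0.3, 0, 187.9, -131.6, -70, 0, 0],
    [0.3, 0, 190.2, -138.2, -72, 0, 0],
  ],
)

```text
t: 10.58
position: [466.7, 197.9, 263.4]
ee_rot: [0.982, -0.002, 0.002, -0.19]
force: [0.3, -0.1, -1.5]
opening: 48.9
```

```bash
python3 - <<'E'
from kin import *
to([630,70,220])
E
```

```text
t 10.58 at [466.7 197.9 263.4] F [ 0.3 -0.1 -1.5] open 48.9 q [-0.01 -0.02  1.77  0.39  1.41  1.5 ]
shift [163.8 134.2  -6.5] rot [-21.9  -0.3  -0.3]
```

Emit:
arm_command(
  plan=[
    [0.3, 8, 6, 0, -2, 0, 0],
    [0.3, 25, 18, 0, -5, 0, 0],
    [0.3, 45, 32, 0, -8, 0, 0],
    [0.3, 65, 48, 0, -11, 0, 0],
    [0.3, 85, 64, 0, -14, 0, 0],
    [0.3, 105, 80, 0, -17, 0, 0],
    [0.3, 125, 95, 0, -20, 0, 0],
    [0.3, 145, 108, 0, -21.9, 0, 0],
    [0.3, 158, 116, -1, -21.9, -0.3, -0.3],
    [0.3, 163, 120, -1, -21.9, -0.3, -0.3],
    [0.3, 163.8, 120.3, -1, -21.9, -0.3, -0.3],
    [0.3, 163.8, 120.3, -1, -21.9, -0.3, -0.3],
  ],
)

```text
t: 11.58
position: [629.5, 84.9, 219.6]
ee_rot: [1.0, -0.0, -0.001, -0.0]
force: [-0.9, -0.2, -0.7]
opening: 49.1
```

```bash
python3 - <<'E'
from kin import *
to([630,85,34.5])
f=grab('scene');c=f['pixels'][140:380,260:580]; cv2.imwrite('pics/sc3.png',cv2.convertScaleAbs(cv2.resize(c,(640,480)),alpha=1.3))
E
```

```text
t 11.58 at [629.5  84.9 219.6] F [-0.9 -0.2 -0.7] open 49.1 q [-0.    0.34  1.39  0.    1.41  1.57]
shift [ 8.000e-01 -1.000e-01  1.851e+02] rot [-0.   0.1 -0. ]
```

View pics/sc3.png

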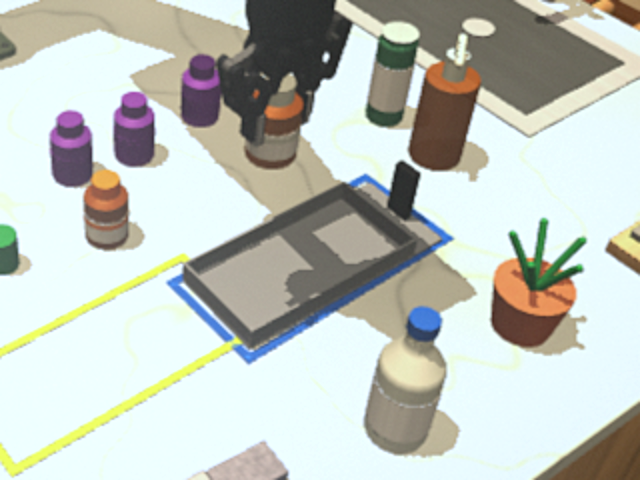

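The white bottle hangs upright over the tray (held at (275,130) in the crop); lowering it.

Emit:
arm_command(
  plan=[
    [0.3, 0, 0, 10, 0, 0, 0],
    [0.3, 0.5, 0, 32, 0, 0, 0],
    [0.3, 0.8, 0, 58, 0, 0, 0],
    [0.3, 0.8, 0, 84, 0, 0, 0],
    [0.3, 0.8, 0, 110, 0, 0, 0],
    [0.3, 0.8, 0, 135, 0, 0, 0],
    [0.3, 0.8, 0, 155, 0, 0, 0],
    [0.3, 0.8, 0, 170, 0, 0, 0],
    [0.3, 0.8, 0, 178, 0, 0, 0],
    [0.3, 0.8, 0, 182, 0, 0, 0],
    [0.3, 0.8, 0, 184, 0, 0, 0],
    [0.3, 0.8, 0, 184.5, 0, 0, 0],
  ],
)

```text
t: 12.63
position: [630.3, 85.4, 36.1]
ee_rot: [1.0, 0.0, -0.0, -0.0]
force: [0.1, 0.3, -1.3]
opening: 48.6
```

Emit:
arm_command(
  plan=[
    [0.3, 0, 0, 1, 0, 0, 0],
    [0.3, 0, 0, 1, 0, 0, 0],
    [0.3, 0, 0, 1, 0, 0, 0],
  ],
)

```text
t: 12.88
position: [631.2, 85.4, 36.3]
ee_rot: [1.0, 0.0, 0.001, -0.0]
force: [0.1, -0.5, -1.2]
opening: 49.3
```

Emit:
arm_command(
  plan=[
    [0.3, 0, 0, 1.5, 0, 0, 0],
    [0.3, 0, 0, 2.5, 0, 0, 0],
    [0.3, 0, 0, 3.5, 0, 0, 0],
    [0.3, 0, 0, 4, 0, 0, 0],
    [0.3, 0, 0, 4, 0, 0, 0],
  ],
)

```text
t: 13.3
position: [631.5, 85.4, 33.5]
ee_rot: [1.0, 0.0, 0.001, -0.0]
force: [-2.5, 0.7, 5.5]
opening: 49.0
```

In contact with the floor (5.5 N up). Releasing to about 64 mm, then raising.

Emit:
arm_command(
  plan=[
    [0.1, 0, 0, -0.5, 0, 0, 0],
    [-0.2, 0, 0, -0.5, 0, 0, 0],
    [-0.5, 0, 0, -0.5, 0, 0, 0],
    [-0.5, 0, 0, -0.5, 0, 0, 0],
    [-0.5, 0, 0, -0.5, 0, 0, 0],
    [-0.5, 0, 0, -0.5, 0, 0, 0],
    [-0.5, 0, 0, -0.5, 0, 0, 0],
    [-0.5, 0, 0, -0.5, 0, 0, 0],
  ],
)

```text
t: 13.97
position: [631.5, 85.4, 33.9]
ee_rot: [1.0, 0.0, 0.001, -0.0]
force: [-0.2, 0.2, -0.0]
opening: 63.7
```

Emit:
arm_command(
  plan=[
    [-0.5, 0, 0, -5, 0, 0, 0],
    [-0.5, 0, 0, -15, 0, 0, 0],
    [-0.5, 0, 0, -35, 0, 0, 0],
    [-0.5, 0, 0, -65, 0, 0, 0],
    [-0.6, 0, 0, -100, 0, 0, 0],
    [-0.8, -10, 0, -135, 0, 0, 0],
    [-1, -35, 10, -150, 0, 0, 0],
    [-1, -65, 20, -160, 0, 0, 0],
    [-1, -100, 35, -160, 0, 0, 0],
    [-1, -130, 60, -160, 0, 0, 0],
    [-1, -150, 75, -160, 0, 0, 0],
    [-1, -150, 75, -160, 0, 0, 0],
  ],
)

```text
t: 14.97
position: [477.5, 8.6, 194.1]
ee_rot: [1.0, -0.001, 0.0, 0.001]
force: [0.2, 0.4, 0.1]
opening: 85.5
```

```bash
cat >> kin.py <<'E'
def cloud(f):
    Z=f['z_map'];v,u=np.mgrid[:480,:640];d=np.stack([(u-f['cx'])/f['fx']*Z,(v-f['cy'])/f['fy']*Z,Z],-1)
    return (d-f['t'])@f['R']
def caps(f,lo=76,hi=96):
    X=cloud(f);hsv=cv2.cvtColor(f['pixels'],cv2.COLOR_BGR2HSV);m=((X[...,2]>lo)&(X[...,2]<hi)&(f['z_map']>0)).astype(np.uint8)
    n,l,s,ce=cv2.connectedComponentsWithStats(m)
    for i in range(1,n):
        q=X[l==i]
        if 20<s[i,4]<600 and 330<q[:,0].mean()<720 and -260<q[:,1].mean()<330: print(ce[i].round(0),s[i,4],q.mean(0).round(1),'min',q.min(0).round(0),'max',q.max(0).round(0),'hsv',np.median(hsv[l==i],0))
E
python3 - <<'E'
from kin import *
to([465,-2,130])
for n in('scene','top'):
    f=grab(n); print(n); caps(f); cv2.imwrite('pics/%s4.png'%n,f['pixels'])
E
```

```text
t 14.97 at [477.5   8.6 194.1] F [0.2 0.4 0.1] open 85.5 q [-0.16  0.03  1.82 -0.    1.29  1.41]
shift [-12.6  10.5  64.1] rot [ 0.1 -0.  -0.1]
scene
[360. 172.] 113 [355.2 213.1  84.1] min [337. 198.  76.] max [369. 231.  89.] hsv [144.  91.  82.]
[326. 191.] 125 [370.9 100.9  84.2] min [353.  87.  76.] max [384. 118.  90.] hsv [145. 100.  83.]
[294. 201.] 130 [358.8  19.   84.2] min [340.   5.  76.] max [373.  37.  90.] hsv [146. 123. 131.]
[312. 231.] 160 [469.6  -4.3  84.2] min [451. -19.  76.] max [483.  14.  89.] hsv [ 18.  165.  175.5]
[391. 258.] 214 [632.5  80.1  88.5] min [614.  66.  76.] max [646.  98.  95.] hsv [ 67.  19. 183.]
top
[268. 180.] 132 [626.   82.5  90.3] min [611.  67.  76.] max [644.  99.  96.] hsv [102.5  26.  123. ]
[406. 262.] 113 [ 433.5 -257.    88.7] min [ 367. -271.   76.] max [ 502. -247.   96.] hsv [24. 69. 63.]
[302. 249.] 56 [457.6  -4.8  85.8] min [451. -17.  78.] max [468.  10.  93.] hsv [ 25. 169. 108.]
[259. 285.] 57 [369.4  97.3  86.8] min [359.  88.  77.] max [381. 105.  96.] hsv [151. 124.  92.]
[210. 291.] 140 [351.1 216.2  86.2] min [337. 202.  77.] max [366. 231.  92.] hsv [151. 134.  57.]
[290. 290.] 100 [357.2  21.2  87. ] min [346.   8.  81.] max [368.  37.  94.] hsv [152. 121. 101.]
```

View pics/scene4.png

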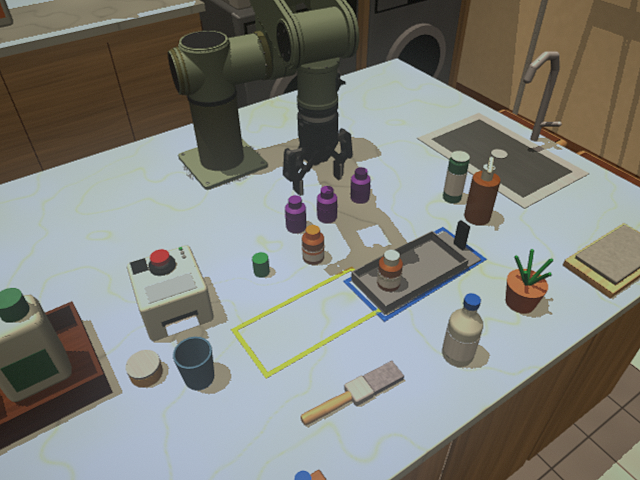

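White stands upright in the tray (391,258 scene). Now orange at about (466,-3).

Emit:
arm_command(
  plan=[
    [-1, -5, 5, 8, 0, 0, 0],
    [-1, -10, 10, 30, 0, 0, 0],
    [-1, -11.5, 11.5, 55, 0, 0, 0],
    [-1, -11.5, 11.5, 80, 0, 0, 0],
    [-1, -11.5, 11.5, 105, 0, 0, 0],
    [-1, -11.5, 11.5, 130, 0, 0, 0],
    [-1, -11.5, 11.5, 150, 0, 0, 0],
    [-1, -11.5, 11.5, 162, 0, 0, 0],
    [-1, -11.5, 11.5, 167, 0, 0, 0],
    [-1, -11.5, 11.5, 168, 0, 0, 0],
    [-1, -11.5, 11.5, 168, 0, 0, 0],
  ],
)

```text
t: 15.98
position: [471.3, -1.4, 26.7]
ee_rot: [1.0, -0.0, 0.003, -0.0]
force: [-0.6, 0.1, 1.2]
opening: 85.3
```

Emit:
arm_command(
  plan=[
    [0.3, 0, 0, 0, 0, 0, 0],
    [0.3, 0, 0, 0, 0, 0, 0],
    [0.3, 0, 0, 0, 0, 0, 0],
    [0.3, 0, 0, 0, 0, 0, 0],
    [0.3, 0, 0, 0, 0, 0, 0],
    [0.3, 0, 0, 0, 0, 0, 0],
    [0.3, 0, 0, 0, 0, 0, 0],
    [0.3, 0, 0, 0, 0, 0, 0],
  ],
  force=45,
)

```text
t: 16.65
position: [472.6, -1.6, 28.0]
ee_rot: [1.0, -0.0, 0.004, 0.0]
force: [-0.2, 0.6, 6.0]
opening: 49.2
```

```bash
python3 - <<'E'
from kin import *
to([467,0,250]);k,e=fit();q=arm.state()['qpos']
flip(np.array([467,0,250.]),q,200,165,k)
E
```

```text
t 16.65 at [472.6  -1.6  28. ] F [-0.2  0.6  6. ] open 49.2 q [-0.19  0.27  1.95  0.    0.91  1.38]
shift [  -3.8   -1.6 -222. ] rot [ 0.  -0.5 -0. ]
0 [ 0. -0.  0.] q [-0.19 -0.04  1.77 -0.    1.41  1.39] 5.1e-27 wrist [467.   0. 566.]
15 [  0. -52.  -7.] q [-0.25 -0.04  1.77  0.25  1.47  1.29] 8.5e-30 wrist [467. -30. 562.]
30 [   0. -100.  -27.] q [-0.31 -0.02  1.78  0.5   1.56  1.21] 3.9e-29 wrist [467. -58. 550.]
45 [   0. -141.  -59.] q [-0.36  0.    1.8   0.73  1.65  1.16] 4.2e-30 wrist [467. -82. 532.]
60 [   0. -173. -100.] q [-0.39  0.04  1.82  0.95  1.75  1.12] 1.8e-30 wrist [ 467. -100.  508.]
75 [   0. -193. -148.] q [-0.42  0.07  1.84  1.17  1.86  1.11] 1.6e-30 wrist [ 467. -112.  480.]
90 [   0. -200. -200.] q [-0.42  0.12  1.86  1.39  1.96  1.13] 4.9e-19 wrist [ 467. -116.  450.]
105 [   0. -193. -252.] q [-0.42  0.16  1.89  1.63  2.05  1.17] 4.4e-30 wrist [ 467. -112.  420.]
120 [   0. -173. -300.] q [-0.39  0.2   1.91  1.88  2.14  1.23] 8.7e-30 wrist [ 467. -100.  392.]
135 [   0. -141. -341.] q [-0.36  0.23  1.93  2.17  2.21  1.33] 3.3e-29 wrist [467. -82. 368.]
150 [   0. -100. -373.] q [-0.31  0.26  1.95  2.48  2.26  1.46] 3.8e-28 wrist [467. -58. 350.]
165 [   0.  -52. -393.] q [-0.25  0.28  1.96  2.81  2.27  1.61] 1.2e-26 wrist [467. -30. 338.]
```

Gripped (49.2 mm) and the flip is feasible. Lift and turn.

Emit:
arm_command(
  plan=[
    [0.3, 0, 0, -8, 0, 0, 0],
    [0.3, 0, 0, -25, 0, 0, 0],
    [0.3, -1, 0, -50, 0, 0, 0],
    [0.3, -2, 0, -80, 0, 0, 0],
    [0.3, -3, 0, -110, 0, 0, 0],
    [0.3, -3.8, -1, -140, 0, 0, 0],
    [0.3, -3.8, -1.6, -170, 0, 0, 0],
    [0.3, -3.8, -1.6, -195, 0, 0, 0],
    [0.3, -3.8, -1.6, -212, 0, 0, 0],
    [0.3, -3.8, -1.6, -222, 0, 0, 0],
    [0.3, -3.8, -1.6, -222, 0, 0, 0],
  ],
)

```text
t: 17.57
position: [468.2, -0.2, 252.5]
ee_rot: [1.0, -0.0, 0.006, 0.001]
force: [0.5, 0.2, -1.3]
opening: 48.9
```

Emit:
arm_command(
  plan=[
    [0.3, 0, -14, -0.5, 4, 0, 0],
    [0.3, 0, -38.2, -3.7, 11, 0, 0],
    [0.3, 0, -61.8, -9.8, 18, 0, 0],
    [0.3, 0, -84.5, -18.7, 25, 0, 0],
    [0.3, 0, -106, -30.4, 32, 0, 0],
    [0.3, 0, -125.9, -44.6, 39, 0, 0],
    [0.3, 0, -143.9, -61.1, 46, 0, 0],
    [0.3, 0, -159.7, -79.6, 53, 0, 0],
    [0.3, 0, -173.2, -100, 60, 0, 0],
    [0.3, 0, -182.7, -118.7, 66, 0, 0],
    [0.3, 0, -187.9, -131.6, 70, 0, 0],
    [0.3, 0, -190.2, -138.2, 72, 0, 0],
  ],
)

```text
t: 18.57
position: [465.9, 190.2, 388.6]
ee_rot: [0.808, 0.001, 0.003, -0.589]
force: [-0.4, -0.6, -1.9]
opening: 48.8
```

Emit:
arm_command(
  plan=[
    [0.3, 0, -14, -0.5, 4, 0, 0],
    [0.3, 0, -38.2, -3.7, 11, 0, 0],
    [0.3, 0, -61.8, -9.8, 18, 0, 0],
    [0.3, 0, -84.5, -18.7, 25, 0, 0],
    [0.3, 0, -106, -30.4, 32, 0, 0],
    [0.3, 0, -125.9, -44.6, 39, 0, 0],
    [0.3, 0, -143.9, -61.1, 46, 0, 0],
    [0.3, 0, -159.7, -79.6, 53, 0, 0],
    [0.3, 0, -173.2, -100, 60, 0, 0],
    [0.3, 0, -182.7, -118.7, 66, 0, 0],
    [0.3, 0, -187.9, -131.6, 70, 0, 0],
    [0.3, 0, -190.2, -138.2, 72, 0, 0],
  ],
)

```text
t: 19.57
position: [464.7, 116.7, 610.3]
ee_rot: [-0.306, -0.0, -0.001, 0.952]
force: [0.9, 0.2, -2.2]
opening: 49.1
```

Emit:
arm_command(
  plan=[
    [0.3, 0, -24.4, -1.5, 7, 0, 0],
    [0.3, 0, -48.4, -5.9, 14, 0, 0],
    [0.3, 0, -68.4, -12.1, 20, 0, 0],
    [0.3, 0, -74.9, -14.6, 22, 0, 0],
    [0.3, 0, -74.9, -14.6, 22, 0, 0],
    [0.3, 0, -74.9, -14.6, 22, 0, 0],
    [0.3, 0, -74.9, -14.6, 22, 0, 0],
    [0.3, 0, -74.9, -14.6, 22, 0, 0],
    [0.3, 0, -74.9, -14.6, 22, 0, 0],
    [0.3, 0, -74.9, -14.6, 22, 0, 0],
    [0.3, 0, -74.9, -14.6, 22, 0, 0],
    [0.3, 0, -74.9, -14.6, 22, 0, 0],
  ],
)

```text
t: 20.57
position: [464.5, 47.2, 642.1]
ee_rot: [-0.119, -0.001, -0.001, 0.993]
force: [0.1, 0.9, -1.4]
opening: 48.9
```

Emit:
arm_command(
  plan=[
    [0.3, 0, 0, 0, 0, 0, 0],
    [0.3, 0, 0, 0, 0, 0, 0],
    [0.3, 0, 0, 0, 0, 0, 0],
    [0.3, 0, 0, 0, 0, 0, 0],
  ],
)

```text
t: 20.9
position: [464.5, 47.2, 642.1]
ee_rot: [-0.119, -0.001, -0.001, 0.993]
force: [0.4, 0.1, -1.7]
opening: 48.8
```

```bash
python3 - <<'E'
from kin import *
to([467,0,250])
f=grab('top'); cv2.imwrite('pics/top5.png',f['pixels'][130:370,150:470]); caps(f)
E
```

```text
t 20.9 at [464.5  47.2 642.1] F [ 0.4  0.1 -1.7] open 48.8 q [-0.24  0.28  1.96  2.84  2.28  1.62]
shift [   1.9   46.5 -392.2] rot [-1.664e+02 -2.000e-01  1.000e-01]
[185. 177.] 26 [630.8 290.2  78.2] min [616. 285.  76.] max [644. 295.  81.] hsv [37.  56.5 20. ]
[268. 180.] 134 [625.8  82.4  90.2] min [609.  64.  76.] max [643.  98.  96.] hsv [102.  27. 127.]
[405. 266.] 103 [ 422.1 -256.3   88.5] min [ 365. -267.   76.] max [ 486. -247.   96.] hsv [24. 66. 67.]
[256. 286.] 126 [366.2 104.4  86.9] min [351.  90.  80.] max [381. 119.  95.] hsv [151. 127.  61.]
[210. 291.] 139 [351.1 216.1  86.4] min [337. 201.  76.] max [366. 231.  93.] hsv [151. 130.  94.]
```

View pics/top5.png

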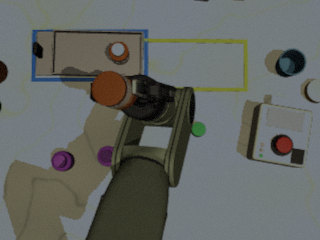

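The bottle's bare base faces the camera (110,89 in the crop), so it is upside down; white still stands in the tray. Turning back.

Emit:
arm_command(
  plan=[
    [0.3, 0, 14, -0.5, -4, 0, 0],
    [0.3, 0, 38.2, -3.7, -11, 0, 0],
    [0.3, 0, 61.8, -9.8, -18, 0, 0],
    [0.3, 0, 84.5, -18.7, -25, 0, 0],
    [0.3, 0, 106, -30.4, -32, 0, 0],
    [0.3, 0, 125.9, -44.6, -39, 0, 0],
    [0.3, 0, 143.9, -61.1, -46, 0, 0],
    [0.3, 0, 159.7, -79.6, -53, 0, 0],
    [0.3, 0, 173.2, -100, -60, 0, 0],
    [0.3, 0, 182.7, -118.7, -66, 0, 0],
    [0.3, 0, 187.9, -131.6, -70, 0, 0],
    [0.3, 0, 190.2, -138.2, -72, 0, 0],
  ],
)

```text
t: 21.95
position: [465.2, 199.4, 462.3]
ee_rot: [-0.682, -0.0, -0.002, 0.732]
force: [0.5, 0.9, -2.1]
opening: 48.7
```

Emit:
arm_command(
  plan=[
    [0.3, 0, 14, -0.5, -4, 0, 0],
    [0.3, 0, 38.2, -3.7, -11, 0, 0],
    [0.3, 0, 61.8, -9.8, -18, 0, 0],
    [0.3, 0, 84.5, -18.7, -25, 0, 0],
    [0.3, 0, 106, -30.4, -32, 0, 0],
    [0.3, 0, 125.9, -44.6, -39, 0, 0],
    [0.3, 0, 143.9, -61.1, -46, 0, 0],
    [0.3, 0, 159.7, -79.6, -53, 0, 0],
    [0.3, 0, 173.2, -100, -60, 0, 0],
    [0.3, 0, 182.7, -118.7, -66, 0, 0],
    [0.3, 0, 187.9, -131.6, -70, 0, 0],
    [0.3, 0, 190.2, -138.2, -72, 0, 0],
  ],
)

```text
t: 22.95
position: [465.4, 74.6, 262.8]
ee_rot: [0.982, -0.0, 0.002, -0.189]
force: [0.4, 0.4, -1.6]
opening: 49.3
```

```bash
python3 - <<'E'
from kin import *
to([629,185,220])
E
```

```text
t 22.95 at [465.4  74.6 262.8] F [ 0.4  0.4 -1.6] open 49.3 q [-0.28 -0.04  1.79  0.37  1.5   1.25]
shift [163.3 -86.6  81.3] rot [-21.8  -0.2  -0. ]
```

Emit:
arm_command(
  plan=[
    [0.3, 8, -4, 3, -2, 0, 0],
    [0.3, 25, -13, 12, -5, 0, 0],
    [0.3, 45, -23, 22, -8, 0, 0],
    [0.3, 65, -34, 32, -11, 0, 0],
    [0.3, 85, -45, 42, -14, 0, 0],
    [0.3, 105, -56, 52, -17, 0, 0],
    [0.3, 125, -66, 62, -20, 0, 0],
    [0.3, 145, -77, 72, -21.8, 0, 0],
    [0.3, 158, -84, 79, -21.8, -0.2, 0],
    [0.3, 163, -86.6, 81.3, -21.8, -0.2, 0],
    [0.3, 163.3, -86.6, 81.3, -21.8, -0.2, 0],
    [0.3, 163.3, -86.6, 81.3, -21.8, -0.2, 0],
  ],
)

```text
t: 23.95
position: [628.4, 184.5, 219.5]
ee_rot: [1.0, -0.0, -0.001, -0.0]
force: [0.1, -0.2, -1.7]
opening: 48.9
```

```bash
python3 - <<'E'
from kin import *
to([629,185,37])
f=grab('scene'); caps(f)
E
```

```text
t 23.95 at [628.4 184.5 219.5] F [ 0.1 -0.2 -1.7] open 48.9 q [0.15 0.38 1.34 0.   1.42 1.73]
shift [  0.9  -0.5 182.5] rot [-0.   0.1 -0.1]
[360. 172.] 112 [355.1 213.7  83.9] min [335. 200.  76.] max [368. 230.  89.] hsv [143.  86.  86.]
[326. 191.] 124 [370.5 101.3  84.2] min [354.  88.  76.] max [384. 119.  90.] hsv [145. 120. 134.]
[294. 201.] 127 [358.6  19.1  84.3] min [340.   4.  76.] max [372.  35.  89.] hsv [145. 117. 134.]
[391. 258.] 217 [632.3  80.2  88.4] min [613.  66.  76.] max [646. 100.  95.] hsv [ 69.  19. 188.]
```

Emit:
arm_command(
  plan=[
    [0.3, 0, 0, 10, 0, 0, 0],
    [0.3, 0.5, 0, 32, 0, 0, 0],
    [0.3, 0.8, -0.5, 58, 0, 0, 0],
    [0.3, 0.8, -0.5, 84, 0, 0, 0],
    [0.3, 0.8, -0.5, 110, 0, 0, 0],
    [0.3, 0.8, -0.5, 135, 0, 0, 0],
    [0.3, 0.8, -0.5, 155, 0, 0, 0],
    [0.3, 0.8, -0.5, 170, 0, 0, 0],
    [0.3, 0.8, -0.5, 178, 0, 0, 0],
    [0.3, 0.8, -0.5, 181, 0, 0, 0],
    [0.3, 0.8, -0.5, 182.5, 0, 0, 0],
    [0.3, 0.8, -0.5, 182.5, 0, 0, 0],
  ],
)

```text
t: 25.0
position: [629.6, 184.5, 38.4]
ee_rot: [1.0, -0.001, 0.0, -0.0]
force: [-0.2, -0.3, -1.7]
opening: 49.0
```

Emit:
arm_command(
  plan=[
    [0.3, 0, 0, 1.5, 0, 0, 0],
    [0.3, 0, 0, 2.5, 0, 0, 0],
    [0.3, 0, 0, 3.5, 0, 0, 0],
    [0.3, 0, 0, 4.5, 0, 0, 0],
    [0.3, 0, 0, 4.5, 0, 0, 0],
  ],
)

```text
t: 25.42
position: [629.8, 184.6, 34.2]
ee_rot: [1.0, -0.001, 0.001, -0.0]
force: [-0.4, -0.7, -1.7]
opening: 48.9
```

Emit:
arm_command(
  plan=[
    [0.3, 0, 0, 1, 0, 0, 0],
    [0.3, 0, 0, 1.5, 0, 0, 0],
    [0.3, 0, 0, 1.5, 0, 0, 0],
    [0.3, 0, 0, 1.5, 0, 0, 0],
  ],
)

```text
t: 25.75
position: [629.9, 184.6, 34.2]
ee_rot: [1.0, -0.001, 0.001, -0.0]
force: [-3.3, -0.8, 4.9]
opening: 49.2
```

Contact. Release and raise.

Emit:
arm_command(
  plan=[
    [0.1, 0, 0, 0, 0, 0, 0],
    [-0.2, 0, 0, 0, 0, 0, 0],
    [-0.5, 0, 0, 0, 0, 0, 0],
    [-0.5, 0, 0, 0, 0, 0, 0],
    [-0.5, 0, 0, 0, 0, 0, 0],
    [-0.5, 0, 0, 0, 0, 0, 0],
    [-0.5, 0, 0, 0, 0, 0, 0],
    [-0.5, 0, 0, 0, 0, 0, 0],
  ],
)

```text
t: 26.42
position: [629.9, 184.6, 34.0]
ee_rot: [1.0, -0.001, 0.001, -0.0]
force: [-0.4, 0.1, 0.1]
opening: 63.9
```

Emit:
arm_command(
  plan=[
    [-0.5, 0, 0, -5, 0, 0, 0],
    [-0.5, 0, 0, -15, 0, 0, 0],
    [-0.5, 0, 0, -35, 0, 0, 0],
    [-0.5, 0, 0, -65, 0, 0, 0],
    [-0.5, 0, 0, -95, 0, 0, 0],
    [-0.5, -30, 0, -125, 0, 0, 0],
    [-0.5, -65, 0, -150, 0, 0, 0],
    [-0.5, -100, 0, -160, 0, 0, 0],
    [-0.5, -135, 0, -160, 0, 0, 0],
    [-0.5, -160, 0, -160, 0, 0, 0],
    [-0.5, -170, 0, -160, 0, 0, 0],
    [-0.5, -170, 0, -160, 0, 0, 0],
  ],
)

```text
t: 27.42
position: [458.0, 185.1, 194.8]
ee_rot: [1.0, -0.0, 0.001, -0.0]
force: [0.8, -0.4, -0.9]
opening: 63.8
```

```bash
python3 - <<'E'
from kin import *
to([630,290,150])
for n in('top','scene'):
    f=grab(n); print(n); caps(f,70,97); cv2.imwrite('pics/%s6.png'%n,f['pixels'])
    X=cloud(f);m=(X[...,2]>24)&(X[...,2]<36)&(X[...,0]>555)&(X[...,0]<705)&(X[...,1]>10)&(X[...,1]<265)
    q=cv2.minAreaRect(X[m][:,:2].astype(np.float32)); print('walls',m.sum(),q)
E
```

```text
t 27.42 at [458.  185.1 194.8] F [ 0.8 -0.4 -0.9] open 63.8 q [0.21 0.07 1.78 0.   1.29 1.78]
shift [ 171.8 -105.    45.2] rot [-0.  -0.1 -0. ]
top
[185. 178.] 59 [630.3 290.2  75.5] min [616. 283.  70.] max [645. 297.  81.] hsv [60. 66. 21.]
[229. 182.] 235 [620.  181.1  83.9] min [600. 159.  70.] max [645. 205.  97.] hsv [ 17. 191.  97.]
[268. 181.] 240 [625.2  82.6  83.2] min [605.  60.  70.] max [650. 107.  97.] hsv [15.  45.  97.5]
[406. 266.] 179 [ 423.8 -259.1   87.2] min [ 361. -292.   70.] max [ 503. -247.   97.] hsv [25. 66. 62.]
[257. 286.] 141 [366.6 103.2  85.8] min [351.  88.  70.] max [383. 119.  94.] hsv [151. 126.  99.]
[210. 291.] 149 [351.  216.1  85.8] min [334. 201.  70.] max [368. 236.  93.] hsv [151. 130.  60.]
[290. 292.] 144 [354.   21.3  85.9] min [339.   5.  70.] max [371.  37.  94.] hsv [152. 123. 101.]
walls 409 ((630.238037109375, 141.03219604492188), (232.85879516601562, 117.43341827392578), 89.86187744140625)
scene
[360. 173.] 136 [356.4 212.8  82.1] min [336. 199.  70.] max [370. 232.  89.] hsv [143.5  86.   81. ]
[326. 192.] 151 [371.3 100.2  82. ] min [350.  86.  70.] max [385. 120.  90.] hsv [145. 110. 124.]
[294. 202.] 159 [360.1  18.7  82.1] min [338.   4.  70.] max [372.  36.  90.] hsv [145. 103. 119.]
[463. 225.] 59 [631.7 288.6  73.8] min [616. 282.  70.] max [648. 296.  78.] hsv [38. 14. 38.]
[425. 240.] 297 [628.7 177.3  82.8] min [605. 157.  70.] max [647. 205.  95.] hsv [ 11. 169. 144.]
[390. 260.] 325 [634.   78.5  83.1] min [609.  58.  70.] max [655. 104.  96.] hsv [ 24.  38. 146.]
walls 850 ((631.001953125, 140.22308349609375), (120.31304931640625, 235.7837677001953), 0.348381906747818)
```

View pics/scene6.png

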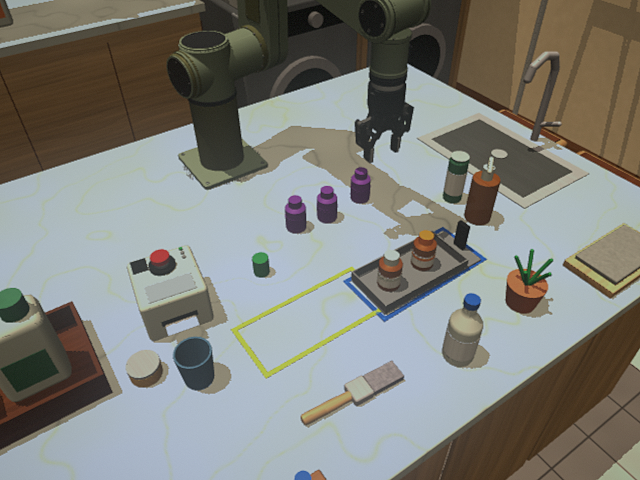

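Both bottles stand upright in the tray (white (390,258), orange (425,240)). Now to the handle at (630,290).

Emit:
arm_command(
  plan=[
    [-0.6, 10, -6, 2, 0, 0, 0],
    [-0.6, 35, -21, 9, 0, 0, 0],
    [-0.6, 65, -40, 17, 0, 0, 0],
    [-0.6, 95, -58, 25, 0, 0, 0],
    [-0.6, 125, -76, 33, 0, 0, 0],
    [-0.6, 150, -92, 40, 0, 0, 0],
    [-0.6, 167, -102, 45, 0, 0, 0],
    [-0.6, 172, -105, 45, 0, 0, 0],
    [-0.6, 172, -105, 45, 0, 0, 0],
  ],
)

```text
t: 28.27
position: [635.2, 289.9, 149.0]
ee_rot: [1.0, -0.001, 0.002, -0.0]
force: [-0.9, 0.3, 0.2]
opening: 68.9
```

```bash
python3 - <<'E'
from kin import *
to([630.5,290.3,38])
E
```

```text
t 28.27 at [635.2 289.9 149. ] F [-0.9  0.3  0.2] open 68.9 q [ 0.3   0.53  1.28 -0.    1.33  1.88]
shift [ -5.1  -0.4 111. ] rot [-0.  -0.2 -0.1]
```

Emit:
arm_command(
  plan=[
    [-0.6, -2, 0, 12, 0, 0, 0],
    [-0.6, -4, -0.4, 35, 0, -0.2, 0],
    [-0.6, -5, -0.4, 60, 0, -0.2, 0],
    [-0.6, -5, -0.4, 85, 0, -0.2, 0],
    [-0.6, -5, -0.4, 102, 0, -0.2, 0],
    [-0.6, -5, -0.4, 110, 0, -0.2, 0],
    [-0.6, -5, -0.4, 111, 0, -0.2, 0],
    [-0.6, -5, -0.4, 111, 0, -0.2, 0],
  ],
)

```text
t: 28.93
position: [630.2, 289.9, 38.0]
ee_rot: [1.0, -0.001, -0.0, -0.0]
force: [1.0, -0.7, 0.8]
opening: 68.4
```

Emit:
arm_command(
  plan=[
    [0, 0, 0, 0, 0, 0, 0],
    [0.4, 0, 0, 0, 0, 0, 0],
    [0.6, 0, 0, 0, 0, 0, 0],
    [0.9, 0, 0, 0, 0, 0, 0],
    [1, 0, 0, 0, 0, 0, 0],
    [1, 0, 0, 0, 0, 0, 0],
    [1, 0, 0, 0, 0, 0, 0],
    [1, 0, 0, 0, 0, 0, 0],
    [1, 0, 0, 0, 0, 0, 0],
    [1, 0, 0, 0, 0, 0, 0],
  ],
  force=25,
)

```text
t: 29.77
position: [631.1, 290.9, 39.4]
ee_rot: [1.0, -0.001, 0.001, -0.001]
force: [-0.2, 3.6, 5.6]
opening: 11.8
```

```bash
python3 - <<'E'
from kin import *
to([610.7,31.5,38])
E
```

```text
t 29.77 at [631.1 290.9  39.4] F [-0.2  3.6  5.6] open 11.8 q [0.31 0.64 1.35 0.   1.14 1.88]
shift [-19.9 259.5   1. ] rot [-0.1 -0.1 -0.1]
```

Emit:
arm_command(
  plan=[
    [1, 0, 1.5, 0, 0, 0, 0],
    [1, -0.4, 5, 0, 0, 0, 0],
    [1, -0.8, 10, 0.5, 0, 0, 0],
    [1, -1.3, 17, 0.5, 0, 0, 0],
    [1, -1.9, 25, 0.5, 0, 0, 0],
    [1, -2.6, 34, 0.5, 0, 0, 0],
    [1, -3.3, 43, 0.5, 0, 0, 0],
    [1, -4, 52, 0.5, 0, 0, 0],
    [1, -4.7, 61, 0.5, 0, 0, 0],
    [1, -5.3, 69, 0.5, 0, 0, 0],
    [1, -5.8, 75, 0.5, 0, 0, 0],
    [1, -6, 78, 0.5, 0, 0, 0],
  ],
)

```text
t: 30.77
position: [625.3, 213.3, 39.4]
ee_rot: [1.0, -0.001, 0.001, -0.002]
force: [0.1, 6.5, 3.5]
opening: 11.8
```

```bash
python3 - <<'E'
from kin import *
to([610.7,31.5,38.5])
f=grab('top'); cv2.imwrite('pics/top7.png',f['pixels'])
X=cloud(f);m=(X[...,2]>24)&(X[...,2]<36)&(X[...,0]>540)&(X[...,0]<705)&(X[...,1]>-150)&(X[...,1]<190)
print('walls',m.sum(),cv2.minAreaRect(X[m][:,:2].astype(np.float32)));caps(f,70,97)
E
```

```text
t 30.77 at [625.3 213.3  39.4] F [0.1 6.5 3.5] open 11.8 q [0.2  0.58 1.46 0.   1.1  1.77]
shift [-14.2 181.8   0.3] rot [-0.2 -0.2 -0.1]
walls 402 ((624.4906616210938, 61.386653900146484), (231.5625, 117.95413970947266), 89.94610595703125)
[300. 184.] 233 [619.    3.6  83.3] min [598. -18.  70.] max [645.  25.  97.] hsv [ 13.  43. 101.]
[260. 185.] 231 [614.7 102.4  83.9] min [594.  79.  70.] max [639. 127.  97.] hsv [ 18. 187. 101.]
[405. 266.] 142 [ 421.8 -256.3   87.3] min [ 365. -269.   70.] max [ 487. -247.   97.] hsv [24.  66.  65.5]
[257. 286.] 149 [366.2 103.1  85.4] min [349.  88.  70.] max [383. 119.  95.] hsv [151. 125. 103.]
[290. 292.] 140 [353.6  21.8  86.1] min [336.   6.  70.] max [368.  37.  95.] hsv [152. 123. 106.]
```

Emit:
arm_command(
  plan=[
    [1, -0.2, 2, 0, 0, 0, 0],
    [1, -0.6, 7, 0, 0, 0, 0],
    [1, -1.2, 14, 0, 0, 0, 0],
    [1, -1.9, 23, 0.3, 0, 0, 0],
    [1, -2.7, 33, 0.3, 0, 0, 0],
    [1, -3.5, 43, 0.3, 0, 0, 0],
    [1, -4.3, 53, 0.3, 0, 0, 0],
    [1, -5.1, 63, 0.3, 0, 0, 0],
    [1, -5.8, 72, 0.3, 0, 0, 0],
    [1, -6.4, 80, 0.3, 0, 0, 0],
    [1, -6.8, 86, 0.3, 0, 0, 0],
    [1, -7, 89, 0.3, 0, 0, 0],
  ],
)

```text
t: 31.82
position: [618.3, 124.1, 39.4]
ee_rot: [1.0, -0.001, 0.002, -0.002]
force: [0.1, 7.0, 5.3]
opening: 11.7
```

```bash
python3 - <<'E'
from kin import *
to([610.7,31.5,38.5])
E
```

```text
t 31.82 at [618.3 124.1  39.4] F [0.1 7.  5.3] open 11.7 q [0.06 0.53 1.54 0.   1.07 1.63]
shift [-7.3 92.6  0.5] rot [-0.2 -0.2 -0.2]
```

Emit:
arm_command(
  plan=[
    [1, -0.2, 2, 0, 0, 0, 0],
    [1, -0.6, 7, 0, 0, 0, 0],
    [1, -1.2, 14, 0, 0, 0, 0],
    [1, -1.9, 23, 0, 0, 0, 0],
    [1, -2.7, 33, 0, 0, 0, 0],
    [1, -3.5, 43, 0, 0, 0, 0],
    [1, -4.3, 53, 0, 0, 0, 0],
    [1, -5.1, 63, 0, 0, 0, 0],
    [1, -5.9, 73, 0, 0, 0, 0],
    [1, -6.6, 82, 0, 0, 0, 0],
    [1, -7.2, 89, 0, 0, 0, 0],
    [1, -7.3, 92.6, 0, 0, 0, 0],
  ],
)

```text
t: 32.82
position: [610.6, 31.6, 39.4]
ee_rot: [1.0, -0.002, 0.002, -0.003]
force: [1.1, 8.5, 5.0]
opening: 11.6
```

Emit:
arm_command(
  plan=[
    [1, 0, 0, 0, 0, 0, 0],
    [1, 0, 0, 0, 0, 0, 0],
    [1, 0, 0, 0, 0, 0, 0],
    [1, 0, 0, 0, 0, 0, 0],
  ],
)

```text
t: 33.15
position: [610.4, 31.0, 39.4]
ee_rot: [1.0, -0.001, 0.001, -0.002]
force: [0.8, 0.3, 3.7]
opening: 11.9
```

```bash
python3 - <<'E'
from kin import *
to([610.7,31.5,38.5])
f=grab('top'); 
X=cloud(f);m=(X[...,2]>24)&(X[...,2]<36)&(X[...,0]>540)&(X[...,0]<705)&(X[...,1]>-270)&(X[...,1]<10)
print('walls',m.sum(),cv2.minAreaRect(X[m][:,:2].astype(np.float32)));caps(f,70,97)
c=f['pixels'][130:310,230:470]; cv2.imwrite('pics/top8.png',cv2.convertScaleAbs(cv2.resize(c,(720,540)),alpha=1.5))
E
```

```text
t 33.15 at [610.4  31.   39.4] F [0.8 0.3 3.7] open 11.9 q [-0.09  0.49  1.59  0.    1.05  1.48]
shift [ 0.3 -0.5  0.9] rot [-0.2 -0.2 -0.2]
walls 353 ((609.3262329101562, -128.35504150390625), (217.49583435058594, 117.40341186523438), 89.90999603271484)
[373. 192.] 225 [ 604.1 -176.4   84.1] min [ 583. -200.   70.] max [ 629. -155.   97.] hsv [ 26.  30. 104.]
[333. 193.] 236 [599.5 -78.4  83.6] min [ 578. -100.   70.] max [624. -56.  97.] hsv [ 19. 181. 101.]
[406. 262.] 167 [ 433.5 -257.4   87.8] min [ 367. -278.   70.] max [ 503. -247.   97.] hsv [25. 68. 68.]
[210. 291.] 164 [350.9 215.8  84.2] min [332. 196.  70.] max [371. 235.  94.] hsv [151. 134.  60.]
```

View pics/top8.png

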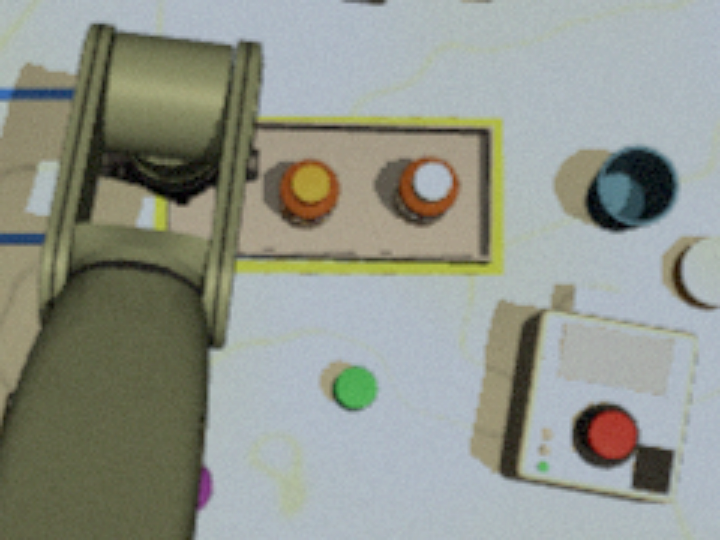

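The tray lies inside the yellow outline with both bottles upright (orange (308,188), white (430,187)). Release the handle, raise, and go to the trigger.

Emit:
arm_command(
  plan=[
    [0.5, 0, 0, 0, 0, 0, 0],
    [0, 0, 0, 0, 0, 0, 0],
    [-0.5, 0, 0, 0, 0, 0, 0],
    [-0.5, 0, 0, 0, 0, 0, 0],
    [-0.5, 0, 0, 0, 0, 0, 0],
    [-0.5, 0, 0, 0, 0, 0, 0],
    [-0.5, 0, 0, 0, 0, 0, 0],
    [-0.5, 0, 0, 0, 0, 0, 0],
  ],
)

```text
t: 33.87
position: [610.4, 31.0, 39.4]
ee_rot: [1.0, -0.001, 0.001, -0.002]
force: [0.5, -0.2, 0.4]
opening: 63.8
```

Emit:
arm_command(
  plan=[
    [-0.5, 0, 0, -5, 0, 0, 0],
    [-0.5, 0, 0, -20, 0, 0, 0],
    [-0.5, 0, 0, -45, 0, 0, 0],
    [-0.5, 0, 0, -75, 0, 0, 0],
    [-0.5, 0, 0, -105, 0, 0, 0],
    [-0.2, -10, 0, -135, 0, 0, 0],
    [0.3, -35, 0, -155, 0, 0, 0],
    [1, -65, 10, -160, 0, 0, 0],
    [1, -95, 30, -160, 0, 0, 0],
    [1, -120, 60, -160, 0, 0, 0],
    [1, -140, 90, -160, 0, 0, 0],
    [1, -150, 105, -160, 0, 0, 0],
  ],
)

```text
t: 34.87
position: [457.4, -76.0, 199.0]
ee_rot: [1.0, -0.002, 0.001, -0.001]
force: [-0.2, -0.4, -0.5]
opening: 0.1
```

```bash
python3 - <<'E'
from kin import *
to([402,-316,150])
for n in ('top','scene'):
    f=grab(n);p=f['pixels'];X=cloud(f)
    m=(X[...,2]>122)&(X[...,2]<138)&(p[...,2]>2.0*p[...,1])&(abs(X[...,0]-402)<40)&(abs(X[...,1]+316)<40)
    print(n,'trig',X[m].mean(0),X[m].min(0),X[m].max(0))
    m=(X[...,2]>24)&(X[...,2]<36)&(X[...,0]>540)&(X[...,0]<705)&(X[...,1]>-270)&(X[...,1]<10)
    print('walls',m.sum(),cv2.minAreaRect(X[m][:,:2].astype(np.float32)));caps(f,70,97)
E
```

```text
t 34.87 at [457.4 -76.  199. ] F [-0.2 -0.4 -0.5] open 0.1 q [-0.35 -0.    1.84  0.    1.3   1.22]
shift [-54.5 240.3  48.3] rot [-0.1 -0.1 -0.2]
top trig [ 401.96163782 -315.38033036  130.22167105] [ 384.73624437 -333.53177913  122.73137377] [ 420.14692464 -298.0009749   135.62191508]
walls 339 ((609.5830688476562, -120.96427154541016), (232.30247497558594, 117.87422180175781), 89.75233459472656)
[290. 189.] 57 [608.7  29.1  75.6] min [595.  24.  71.] max [624.  34.  83.] hsv [21. 64. 22.]
[333. 192.] 234 [600.1 -78.   83.8] min [ 578. -100.   70.] max [626. -56.  97.] hsv [ 19. 185.  97.]
[373. 192.] 233 [ 604.1 -176.4   83.6] min [ 583. -200.   70.] max [ 629. -155.   97.] hsv [16. 33. 96.]
[407. 265.] 189 [ 425.8 -259.8   88.3] min [ 361. -291.   70.] max [ 503. -246.   97.] hsv [26. 66. 69.]
[257. 286.] 158 [366.7 103.2  84.6] min [347.  84.  70.] max [383. 124.  94.] hsv [151.  135.5  58. ]
[210. 291.] 154 [351.  215.5  85.2] min [329. 199.  70.] max [366. 231.  94.] hsv [151. 130.  94.]
scene trig [ 404.43131901 -316.57558998  130.38170163] [ 386.3078423  -333.2675823   126.99064417] [ 420.18945521 -298.82657759  133.67900353]
walls 998 ((610.5177612304688, -120.24562072753906), (234.25181579589844, 119.7061767578125), 89.8528823852539)
[360. 173.] 138 [356.1 212.6  81.9] min [337. 199.  71.] max [371. 233.  90.] hsv [145.   99.  115.5]
[326. 192.] 146 [371.1 100.6  82.3] min [352.  86.  70.] max [384. 119.  91.] hsv [144.   90.5  82. ]
[294. 202.] 153 [359.8  18.4  82.4] min [339.   5.  70.] max [373.  37.  90.] hsv [145. 113. 115.]
[364. 267.] 72 [612.   27.6  74.2] min [594.  21.  70.] max [626.  35.  78.] hsv [90.  10.  51.5]
[318. 286.] 364 [608.9 -82.   83.2] min [ 583. -101.   70.] max [628. -56.  96.] hsv [ 11.  162.  147.5]
[275. 309.] 395 [ 613.3 -180.8   83.6] min [ 589. -201.   70.] max [ 630. -157.   96.] hsv [ 27.  33. 150.]
```

Emit:
arm_command(
  plan=[
    [1, -5, 15, 0, 0, 0, 0],
    [1, -13, 45, 4, 0, 0, 0],
    [1, -21, 80, 10, 0, 0, 0],
    [1, -29, 115, 16, 0, 0, 0],
    [1, -37, 150, 22, 0, 0, 0],
    [1, -44, 185, 28, 0, 0, 0],
    [1, -49, 213, 33, 0, 0, 0],
    [1, -53, 232, 38, 0, 0, 0],
    [1, -54, 239, 42, 0, 0, 0],
    [1, -54, 240, 44, 0, 0, 0],
    [1, -54, 240, 44, 0, 0, 0],
    [1, -54, 240, 44, 0, 0, 0],
  ],
)

```text
t: 35.97
position: [403.4, -314.0, 154.1]
ee_rot: [1.0, -0.003, 0.001, -0.002]
force: [0.8, -0.2, 0.6]
opening: 0.3
```

```bash
python3 - <<'E'
from kin import *
to([403,-316,123.5])
f=grab('scene');c=f['pixels'][190:370,60:300]; cv2.imwrite('pics/sc9.png',cv2.convertScaleAbs(cv2.resize(c,(640,480)),alpha=1.3))
E
```

```text
t 35.97 at [ 403.4 -314.   154.1] F [ 0.8 -0.2  0.6] open 0.3 q [-0.83  0.15  1.78  0.01  1.22  0.74]
shift [-0.5  2.1 30.6] rot [-0.2 -0.2 -0.3]
```

View pics/sc9.png

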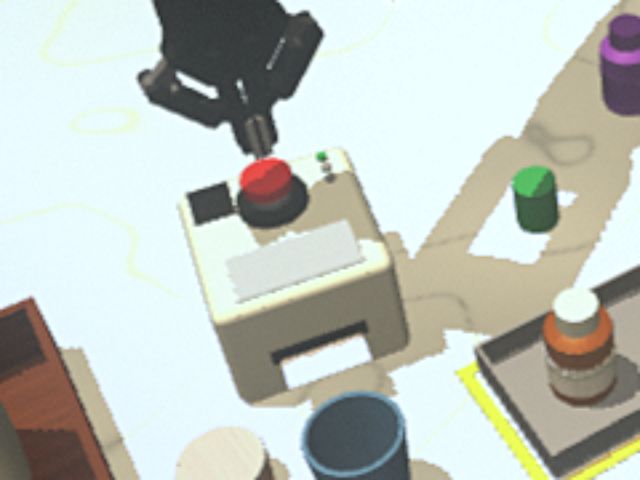

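Emit:
arm_command(
  plan=[
    [1, -0.5, 2, 8, 0, 0, 0],
    [1, -0.5, 2, 16, 0, 0, 0],
    [1, -0.5, 2, 22, 0, 0, 0],
    [1, -0.5, 2, 26, 0, 0, 0],
    [1, -0.5, 2, 28, 0, 0, 0],
    [1, -0.5, 2, 28, 0, 0, 0],
    [1, -0.5, 2, 28, 0, 0, 0],
  ],
)

```text
t: 36.6
position: [402.9, -315.8, 126.3]
ee_rot: [1.0, -0.002, 0.001, -0.002]
force: [-0.6, 0.6, 2.1]
opening: 0.2
```

Emit:
arm_command(
  plan=[
    [1, 0, 0, 1, 0, 0, 0],
    [1, 0, 0, 2, 0, 0, 0],
    [1, 0, 0, 2, 0, 0, 0],
  ],
)

```text
t: 36.85
position: [403.1, -316.0, 124.5]
ee_rot: [1.0, -0.003, 0.002, -0.002]
force: [-0.8, 0.5, 1.7]
opening: -0.1
```

Emit:
arm_command(
  plan=[
    [1, 0, 0, 0.8, 0, 0, 0],
    [1, 0, 0, 1.5, 0, 0, 0],
    [1, 0, 0, 1.5, 0, 0, 0],
  ],
)

```text
t: 37.1
position: [403.1, -316.1, 123.1]
ee_rot: [1.0, -0.003, 0.002, -0.002]
force: [-0.4, 1.2, 3.3]
opening: -0.2
```

```bash
python3 - <<'E'
from kin import *
to([403,-316,123])
E
```

```text
t 37.1 at [ 403.1 -316.1  123.1] F [-0.4  1.2  3.3] open -0.2 q [-0.84  0.19  1.8   0.01  1.15  0.74]
shift [-0.1 -0.1  0.1] rot [-0.2 -0.2 -0.3]
```

Emit:
arm_command(
  plan=[
    [1, 0, 0, 0.4, 0, 0, 0],
    [1, 0, 0, 0.4, 0, 0, 0],
    [1, 0, 0, 0.4, 0, 0, 0],
    [1, 0, 0, 0.4, 0, 0, 0],
    [1, 0, 0, 0.4, 0, 0, 0],
    [1, 0, 0, 0.4, 0, 0, 0],
    [1, 0, 0, 0.4, 0, 0, 0],
    [1, 0, 0, 0.4, 0, 0, 0],
    [1, 0, 0, 0.4, 0, 0, 0],
    [1, 0, 0, 0.4, 0, 0, 0],
    [1, 0, 0, 0.4, 0, 0, 0],
    [1, 0, 0, 0.4, 0, 0, 0],
  ],
)

```text
t: 38.1
position: [403.1, -316.1, 123.0]
ee_rot: [1.0, -0.003, 0.002, -0.002]
force: [-1.9, 1.2, 5.8]
opening: 0.3
```

5.8 N with the height unchanged at 123 mm: this is the halfway stop, held 1 s. Now press fully down, pause, and release.

Emit:
arm_command(
  plan=[
    [1, 0, 0, 2, 0, 0, 0],
    [1, 0, 0, 4, 0, 0, 0],
    [1, 0, 0, 6, 0, 0, 0],
    [1, 0, 0, 7.5, 0, 0, 0],
    [1, 0, 0, 8, 0, 0, 0],
    [1, 0, 0, 8, 0, 0, 0],
    [1, 0, 0, 8, 0, 0, 0],
  ],
)

```text
t: 38.68
position: [403.2, -316.2, 116.1]
ee_rot: [1.0, -0.002, 0.002, -0.002]
force: [-3.2, 3.0, 9.7]
opening: 0.1
```

Emit:
arm_command(
  plan=[
    [1, 0, 0, 0.8, 0, 0, 0],
    [1, 0, 0, 0.8, 0, 0, 0],
    [1, 0, 0, 0.8, 0, 0, 0],
  ],
)

```text
t: 38.93
position: [403.2, -316.2, 116.4]
ee_rot: [1.0, -0.002, 0.002, -0.002]
force: [-3.3, 4.1, 9.9]
opening: 0.0
```

Emit:
arm_command(
  plan=[
    [1, 0, 0, -5, 0, 0, 0],
    [1, 0, 0, -15, 0, 0, 0],
    [1, 0, 0, -35, 0, 0, 0],
    [1, 0, 0, -65, 0, 0, 0],
    [1, 0, 0, -90, 0, 0, 0],
    [1, 0, 0, -100, 0, 0, 0],
    [1, 0, 0, -100, 0, 0, 0],
    [1, 0, 0, -100, 0, 0, 0],
  ],
)

```text
t: 39.6
position: [402.8, -316.5, 215.9]
ee_rot: [1.0, -0.002, 0.002, -0.002]
force: [-1.1, -0.4, -0.6]
opening: -0.1
```

```bash
python3 - <<'E'
from kin import *
to([403,-316,220])
for n in ('top','scene'):
    f=grab(n);p=f['pixels'];X=cloud(f)
    m=(X[...,2]>108)&(X[...,2]<138)&(p[...,2]>2.0*p[...,1])&(abs(X[...,0]-402)<40)&(abs(X[...,1]+316)<40)
    print(n,'trig',X[m].mean(0) if m.any() else 0)
    m=(X[...,2]>24)&(X[...,2]<36)&(X[...,0]>540)&(X[...,0]<705)&(X[...,1]>-270)&(X[...,1]<10)
    print('walls',m.sum(),cv2.minAreaRect(X[m][:,:2].astype(np.float32)));caps(f,70,97)
cv2.imwrite('pics/scene10.png',f['pixels'])
E
```

```text
t 39.6 at [ 402.8 -316.5  215.9] F [-1.1 -0.4 -0.6] open -0.1 q [-0.84  0.09  1.71  0.    1.34  0.74]
shift [ 0.2 -0.5 -4.1] rot [-0.2 -0.2 -0.3]
top trig [ 425.63653024 -311.73788805  108.20790355]
walls 424 ((609.0994262695312, -121.1495132446289), (117.44730377197266, 232.48048400878906), 0.05812310799956322)
[290. 189.] 59 [608.7  29.1  75.7] min [595.  24.  71.] max [623.  34.  81.] hsv [21. 64. 24.]
[373. 192.] 238 [ 604.  -176.3   83.7] min [ 582. -200.   70.] max [ 629. -155.   97.] hsv [ 17.5  32.  101. ]
[333. 192.] 213 [600.5 -78.   84.5] min [ 578. -100.   70.] max [624. -58.  97.] hsv [ 20. 182. 101.]
[406. 261.] 153 [ 435.2 -257.3   86.9] min [ 367. -270.   70.] max [ 502. -247.   97.] hsv [24. 70. 53.]
[257. 286.] 150 [365.9 102.7  85.4] min [349.  87.  70.] max [381. 119.  93.] hsv [151.  126.  100.5]
[210. 291.] 156 [351.6 215.3  84.9] min [334. 201.  70.] max [369. 231.  93.] hsv [151. 129.  97.]
[290. 292.] 143 [353.5  22.2  86. ] min [336.   8.  70.] max [370.  38.  95.] hsv [151. 132.  61.]
scene trig [ 404.361647   -316.75857574  130.3315615 ]
walls 1016 ((609.8726196289062, -120.55428314208984), (233.79554748535156, 121.16471099853516), 89.83719635009766)
[360. 173.] 137 [356.4 212.7  82.1] min [339. 198.  70.] max [372. 231.  89.] hsv [144.  96. 118.]
[326. 192.] 148 [371.6 100.5  82.5] min [352.  86.  70.] max [387. 118.  88.] hsv [145. 114. 126.]
[294. 202.] 160 [360.1  18.3  81.9] min [336.   5.  70.] max [373.  37.  89.] hsv [144.  83.  85.]
[364. 267.] 68 [611.8  28.   74.1] min [596.  22.  70.] max [626.  35.  77.] hsv [98. 17. 56.]
[318. 286.] 356 [609.  -81.8  83.5] min [ 584. -101.   70.] max [626. -57.  95.] hsv [ 11.  162.  149.5]
[276. 309.] 392 [ 613.4 -180.4   83.7] min [ 590. -200.   70.] max [ 631. -155.   95.] hsv [ 26.  43. 152.]
```

View pics/scene10.png

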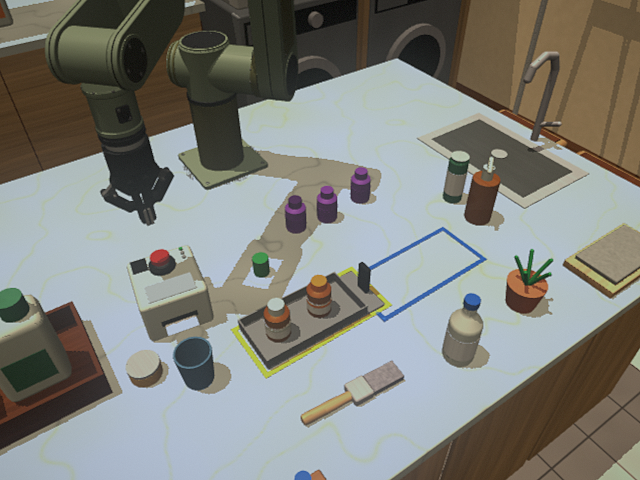

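The tray lies inside the yellow outline with both bottles upright ((276,318), (318,295)), the trigger is back at 130 mm, and the bystanders stand where they were. Handing in.

```bash
python3 -c "
from bench import arm
print(arm.hand_in())"
```

```text
the job is handed in; nothing more can be done
None
```

The job is done and handed in at about 40 s of the 208 s allowed; the hand-in reports no verdict. No blue-capped refill bottle was on the counter, so only the white and then the orange bottle were handled. Each was turned to about 166° for over half a second, stood upright in the tray and let go. I then slid the tray by its handle into the yellow place. There I held the trigger at its halfway stop for 1 s (5.8 N, no further travel), pressed it fully down (about 7 mm more, 9.9 N) and released it.

The last pictures and measurements before hand-in showed:
- **Tray:** its origin is at about (609.5, -121) mm against about (611, -118.5) for the yellow mark. That is within about 3 mm, and it is square to under 1°.
- **Bottles:** both stand upright in the tray, let go.
- **Trigger:** its top is back at 130 mm.
- **Robot and other objects:** the gripper touches nothing. The bystanders and the purple look-alikes stand where they were.

No check failed. The scene and top cameras disagreed by up to about 10 mm on bottle cap positions, because each sees a different side of the cap, and by 1 to 2 mm on the tray.

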